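Scan the chamber slides in the slide imager

ROBOT

A 7-joint arm with a two-finger parallel gripper is mounted at the origin on the work surface. World frame = base frame: x ahead of the robot, y to its left, z up, the work surface at z = 0. Lengths are in m, angles in rad, forces in N, time in s.
With the tool pointing down it reaches from about 0.425 to 0.95 m from the base axis. Payload 4.7 kg.
Tool frame: the origin (TCP) lies midway between the tips of the shut fingers; the grasp point (between the pads) lies 19 mm behind it (robot.pinch_z is the distance from the TCP to the grasp point, in m); z points along the fingers, y is the line along which they close (so a half turn about z gives the same grasp; the last joint's range is limited). The gripper opens to 87 mm and grips with 3 to 60 N. Pads are 19 mm wide; open, the fingers measure 117 mm over their backs; the gripper's body (75 mm by 190 mm) begins 51 mm behind the grasp point.
Start: joints at [1.088, 0.469, -0.049, 1.532, 0.024, 1.141, -0.082], TCP at [0.296, -0.607, 0.223] pointing down, gripper open.
Joint ranges: [-2.59, 2.59], [-0.33, 1.99], [-1.39, 1.29], [0.1, 2.45], [-1.04, 4.18], [0.21, 1.99], [-2.66, 2.66]. Speed limits (rad/s): [2.57, 2.57, 3.14, 3.14, 3.14, 3.14, 3.14].

INTERFACE

Orientations are given as a unit quaternion [x, y, z, w].
In Python, from station import robot, eyes gives the robot as it stands.
- The arm moves only by the shell command python3 -m crank 'ROWS'. ROWS is JSON, one flat list of numbers, 7 for each row, row after row: the finger opening in mm, from 0 to 87, then the shift along the tool's x, y, z in mm, then the turn, a rotation vector about the tool's x, y, z in degrees. In form: [hand, x, y, z, rx, ry, rz, hand, x, y, z, rx, ry, rz, ...]. A call has 1 to 12 rows; each row shifts and turns the commanded pose from where the row before left it, along the tool's axes as they then stand; what a row does not reach is not made up. A row lasts 1/10 s, in which the tool goes at most 50 mm and 8.59 degrees, less where a joint would pass 70% of its speed; a pose out of reach is approached as far as the arm can. A call with a gripper value outside its range is refused whole. The fingers move at their own pace and stop on an object; the grip force is fixed at half the most. Time passes only in rows, so rows that do not move let the fingers close. It gives the time, the measured TCP pose, the force, the opening and the grip force at its end, in the units of the state.
- robot.get_state(): the state, without advancing time (a new reading comes with each control period).
- eyes.grab_frame(name): name is "scene" or "top"; returns the picture (384x512x3 uint8, red, green, blue); there is no depth.
- eyes.camera_model(name): a dict with "fx", "fy", "cx", "cy" (pixels), "R" (3x3) and "t" (3): a world point X has camera coordinates R X + t. Camera axes: x right, y down, z forward; pixel columns grow to the right and rows downward; lengths in m; the calibration is good to about 2 mm. A picture is of the moment at which its call begins. camera_model takes no time and is no camera call.
- robot.sign_off(): hands the job in; it is judged then, once.
Trained networks look in the newest picture that a camera, given by its name, has taken for a name from the list of things; names that differ only in an ending like _2 or _b are one class to them, and where a whole thing is asked for, a point or a joint stands for the part that bears it (a point fixed in the world has none). Each returns a list of dicts, best first, with "score" (0 to 1); they miss things now and then, are a little off and sometimes report something else, mostly with a low value. They report only what shows in the picture. A call takes as long as a camera call. They do not tell look-alikes from the thing itself.
- eyes.boxes_of(label, camera): "bbox" ([left, top, right, bottom] in pixels, round what is visible of it).
- eyes.place_of(label, camera): "at" ([column, row] in pixels: a listed point, or the origin of a listed thing).
The state is a dict: "clock": time; "q": joint angles; "dq": joint speeds; "joint_efforts": joint torques, N m; "tool_pos": TCP position; "eef_rot": TCP orientation; "contact_force": force on the tool from outside, world axes, zero at the start; "wrist_torque": the same for the moment, N m; "finger_gap": finger opening in m; "finger_force": force on a finger pad.
Only numpy, scipy, OpenCV 4.12 (cv2) and the standard library are available. Lean on these libraries where they do the work, as an engineer would, in place of code of your own. Each camera call takes 0.05 s, during which the arm holds its last target. There are 200 camera calls.

TASK

Scan all the chamber slides lying on the paper wipe in the slide imager: release its sliding carrier from the push-push catch, draw it out to the loading stop, lay each slide flat in a nest of its own, push the carrier in to the preview stop and let it stand there for a good second, then push it home until the catch locks it and leave it locked for at least two seconds while the scan runs. Then release the catch again, draw the carrier out to the loading stop, lay every slide flat across the raised rails of the amber tray without stacking them, and push the empty carrier home so that the catch locks it once more. Do not shift the two staining jars or the timer.

Things in the scene. Friction and masses are not known exactly. Their poses are not given: they have to be found in the camera images.
- carrier (a joint): the carrier's place on its rail in m, growing as it is drawn out of the hood (along -y of handle). 0 home, locked by the catch; 0.100 preview stop; 0.200 loading stop, both ball detents that draw it in from 6 mm either side and take 5 N to leave. Ends at 0.206 and, pressed in, at -0.011. Rail friction 1 N. It starts locked at 0
- imager: slide imager, fixed: light grey hood 300 x 330 mm, 118 mm high at the front, 205 mm from 120 mm further in, and a low bed with two steel rails running out of its mouth along -y; origin on the bench below the hood's mouth. White marks on the bed's left edge (-x) show the two stops: the preview and loading stops
- catch (a point): the push-push catch, hidden in the hood. Pressing the carrier in to -0.010 (10 to 15 N if slowly, against an ejector spring) and letting it come back changes its state: a free carrier stays locked at 0; a locked one is let go and sprung out to about 0.04. It must have come out to 0.035 before it can lock again. Pulling does not open a locked catch. The point moves with the imager
- handle (a point): middle of the carrier's aluminium bar handle, 64 mm wide (x), 12 thick (y), 26 high (z), 65 mm above the bench; -y points outward, y into the hood. Free above; the gap behind it to the dark bezel is 79 mm; two 10 mm rods at x = -24 and 24 mm join them, so pinch it front to back at its middle from above. With the carrier home it is 85 mm in front of the hood
- deck (a point): middle of the carrier's nest floor, 44 mm above the bench; moves with it, axes as handle. Dark plate 128 mm (x) by 150 (y) with four nests centred at y = -51, -17, 17, 51 mm, each 30 mm wide (y) and 81 long (x), between light ribs 3 mm high. Front bezel at y = -79 mm, 42 mm above the floor. At the loading stop the last nest is 66 mm in front of the hood
- slide1: chamber slide: glass 76 x 26 x 1.6 mm, on it a clear chamber with white lid, 50 x 24 mm, top 12.6 mm above the underside; 20 to 35 g. Origin: middle of the underside, x along the length, z up. The chamber's centre is 5 mm towards +x from there, so bare glass is left at both ends, 18 mm at -x (white label) and 8 mm at +x. Either end may lie either way
- slide2: a like chamber slide. Two or three of the four are present, at the start lying flat on the beige paper wipe (2 mm thick), length roughly along world x, 54 mm apart. They can be gripped by the two end faces of the chamber, 50 mm apart, just above the bare glass
- slide3: a like chamber slide, or absent
- slide4: a like chamber slide, or absent
- tray: amber plastic slide tray 250 mm (x) by 240 (y), walls 4 thick and 28 high, fixed; its lid leans open beyond the -y wall. Origin: middle of the underside, on the bench. Four raised rails 5 mm wide run along x at y = -72, -22, 22, 72 mm, tops 12 mm above the bench: two lanes centred at y = 47 and -47 mm. A slide lies across the two rails of a lane, its length along y
- jar_a: square glass staining jar with lid, 64 x 64 x 92 mm, a bystander; origin under its middle
- jar_b: another such jar, a bystander
- timer: small white lab timer standing upright, 24 x 66 x 58 mm, a bystander; origin under its middle
Things that resemble listed ones, but are neither listed nor needed, are in the scene too. What is shaped like the slide1 but brown or yellow is not meant.

How it is judged:
On the way, in this order (a step that is already met when the one before it is completed fails the run):
1. every slide lies flat in a nest with the carrier at the loading stop (value of joint carrier between 0.196 and 0.204 m and z of slide1 in the frame of deck between -0.0015 and 0.0016 m and x of slide1 in the frame of deck between -0.006 and 0.006 m and y of slide1 in the frame of deck between -0.056 and 0.056 m and angle between each of slide1, slide2, slide3, slide4's own z axis and vertical below 0.05 rad and z of slide2 in the frame of deck between -0.0015 and 0.0016 m and x of slide2 in the frame of deck between -0.006 and 0.006 m and y of slide2 in the frame of deck between -0.056 and 0.056 m and z of slide3 in the frame of deck between -0.0015 and 0.0016 m and x of slide3 in the frame of deck between -0.006 and 0.006 m and y of slide3 in the frame of deck between -0.056 and 0.056 m and z of slide4 in the frame of deck between -0.0015 and 0.0016 m and x of slide4 in the frame of deck between -0.006 and 0.006 m and y of slide4 in the frame of deck between -0.056 and 0.056 m), for 0.3 s.
2. the carrier stands at the preview stop for a second with the slides in their nests (value of joint carrier between 0.096 and 0.104 m and z of slide1 in the frame of deck between -0.0015 and 0.0016 m and x of slide1 in the frame of deck between -0.006 and 0.006 m and y of slide1 in the frame of deck between -0.056 and 0.056 m and angle between each of slide1, slide2, slide3, slide4's own z axis and vertical below 0.05 rad and z of slide2 in the frame of deck between -0.0015 and 0.0016 m and x of slide2 in the frame of deck between -0.006 and 0.006 m and y of slide2 in the frame of deck between -0.056 and 0.056 m and z of slide3 in the frame of deck between -0.0015 and 0.0016 m and x of slide3 in the frame of deck between -0.006 and 0.006 m and y of slide3 in the frame of deck between -0.056 and 0.056 m and z of slide4 in the frame of deck between -0.0015 and 0.0016 m and x of slide4 in the frame of deck between -0.006 and 0.006 m and y of slide4 in the frame of deck between -0.056 and 0.056 m), for 1 s.
3. the carrier is locked home for two seconds with the slides in their nests (value of joint carrier between -0.002 and 0.002 m and z of slide1 in the frame of deck between -0.0015 and 0.0016 m and x of slide1 in the frame of deck between -0.006 and 0.006 m and y of slide1 in the frame of deck between -0.056 and 0.056 m and angle between each of slide1, slide2, slide3, slide4's own z axis and vertical below 0.05 rad and z of slide2 in the frame of deck between -0.0015 and 0.0016 m and x of slide2 in the frame of deck between -0.006 and 0.006 m and y of slide2 in the frame of deck between -0.056 and 0.056 m and z of slide3 in the frame of deck between -0.0015 and 0.0016 m and x of slide3 in the frame of deck between -0.006 and 0.006 m and y of slide3 in the frame of deck between -0.056 and 0.056 m and z of slide4 in the frame of deck between -0.0015 and 0.0016 m and x of slide4 in the frame of deck between -0.006 and 0.006 m and y of slide4 in the frame of deck between -0.056 and 0.056 m), for 2 s.
4. the carrier has been released and drawn out to the loading stop again (value of joint carrier between 0.196 and 0.204 m), for 0.2 s.
At the end, for the whole second after the job is handed in: every slide present lies flat (within 3 degrees) and at rest on the raised rails inside the amber tray, none on top of another, and the carrier is held home by its catch (within 2 mm) (value of joint carrier between -0.002 and 0.002 m and velocity of joint carrier below 0.01 m/s and z of slide1 in the frame of tray between 0.0105 and 0.0138 m and x of slide1 in the frame of tray between -0.112 and 0.112 m and y of slide1 in the frame of tray between -0.105 and 0.105 m and angle between each of slide1, slide2, slide3, slide4's own z axis and vertical below 0.05 rad and linear speed of each of slide1, slide2, slide3, slide4 below 0.02 m/s and z of slide2 in the frame of tray between 0.0105 and 0.0138 m and x of slide2 in the frame of tray between -0.112 and 0.112 m and y of slide2 in the frame of tray between -0.105 and 0.105 m and z of slide3 in the frame of tray between 0.0105 and 0.0138 m and x of slide3 in the frame of tray between -0.112 and 0.112 m and y of slide3 in the frame of tray between -0.105 and 0.105 m and z of slide4 in the frame of tray between 0.0105 and 0.0138 m and x of slide4 in the frame of tray between -0.112 and 0.112 m and y of slide4 in the frame of tray between -0.105 and 0.105 m); the robot touches nothing.
It fails at once if a staining jar or the timer is shifted by more than 20 mm (distance of any of jar_a, jar_b, timer from where it was at the start of the episode above 0.02 m).
Of slide1, slide2, slide3, slide4 only 2 to 3 are there at a start; the rules pass over those that are not, and their reading is None.
At some moment in a run one of slide1, slide2, slide3, slide4 may be knocked a few centimetres aside while the robot is not near it.
Once in a run the grip may slacken for a moment while it holds something.
It also fails if it takes over 210 s, if anything falls off the work surface, if the arm or the gripper's body presses on something with over 40 N, if the wrist force passes 120 N, or if a joint passes its speed limit or range.

## Working session

There is one attempt and no reset: what is moved stays moved. The work goes in short steps, Python scripts to look and compute and a shell command to move; the robot and the scene stay as the last step left them, time stands still between calls to the robot, and variables do not carry over. Pictures are saved under pics/ and viewed, at most 14 in all, crops included, and the job is handed in when it is done.

```bash
mkdir -p pics; ls; cat > h.py <<'E'
import numpy as np, cv2, json
from station import robot, eyes
from scipy.spatial.transform import Rotation as Ro
def px(cam,X):
    m=eyes.camera_model(cam);c=np.array(m['R'])@np.array(X,float)+np.array(m['t'])
    return [m['fx']*c[0]/c[2]+m['cx'],m['fy']*c[1]/c[2]+m['cy']]
def ray(cam,uv,z):
    m=eyes.camera_model(cam);R=np.array(m['R']);o=-R.T@np.array(m['t'])
    d=R.T@np.array([(uv[0]-m['cx'])/m['fx'],(uv[1]-m['cy'])/m['fy'],1])
    return o+d*(z-o[2])/d[2]
def save(cam,name,crop=None,s=1):
    f=np.array(eyes.grab_frame(cam))[:,:,::-1]
    if crop: f=f[crop[1]:crop[3],crop[0]:crop[2]]
    cv2.imwrite('pics/'+name,cv2.resize(np.ascontiguousarray(f),None,fx=s,fy=s,interpolation=cv2.INTER_CUBIC))
def st():
    s=robot.get_state();R=Ro.from_quat(s['eef_rot']).as_matrix()
    print(s['clock'],np.round(s['tool_pos'],4),'R',np.round(R,3).tolist(),s['finger_gap'],np.round(s['contact_force'],1))
    return s
E
python3 - <<'E'
from h import *
st()
for c in ['scene','top']:
    save(c,c+'0.png',s=1.5)
    print(c,{k:np.round(v,3).tolist() for k,v in eyes.camera_model(c).items()})
    for l in ['slide1','handle','deck','imager','tray','jar_a','timer']:
        print(l,[(round(d['score'],2),np.round(d['at']).tolist()) for d in eyes.place_of(l,c)])
E
```

```text
pics
0.0 [ 0.2957 -0.6061  0.2215] R [[0.899, 0.438, -0.001], [0.438, -0.899, 0.002], [-0.0, -0.002, -1.0]] 0.08677682124812477 [-0.3  0.1 -1.2]
scene {'fx': 366.024, 'fy': 366.024, 'cx': 257.585, 'cy': 186.507, 'R': [[-0.389, 0.921, 0.008], [0.667, 0.287, -0.688], [-0.636, -0.262, -0.726]], 't': [0.191, -0.291, 1.255]}
slide1 [(0.72, [216.0, 120.0]), (0.69, [252.0, 186.0]), (0.65, [226.0, 143.0]), (0.56, [282.0, 192.0]), (0.47, [231.0, 175.0])]
handle [(0.93, [275.0, 228.0])]
deck []
imager [(0.77, [310.0, 261.0])]
tray [(0.57, [129.0, 167.0]), (0.48, [274.0, 230.0])]
jar_a [(0.84, [160.0, 278.0]), (0.64, [130.0, 243.0])]
timer []
top {'fx': 464.78, 'fy': 464.78, 'cx': 257.904, 'cy': 193.492, 'R': [[-0.002, -1.0, -0.008], [-0.99, 0.004, -0.144], [0.144, 0.008, -0.99]], 't': [-0.019, 0.52, 1.182]}
slide1 [(0.84, [228.0, 221.0]), (0.76, [321.0, 271.0]), (0.67, [284.0, 223.0]), (0.63, [268.0, 221.0])]
handle [(0.75, [216.0, 161.0])]
deck []
imager [(0.81, [188.0, 162.0]), (0.37, [156.0, 236.0])]
tray [(0.55, [393.0, 195.0])]
jar_a [(0.96, [286.0, 106.0]), (0.79, [324.0, 119.0])]
timer [(0.82, [155.0, 236.0])]
```

View pics/top0.png

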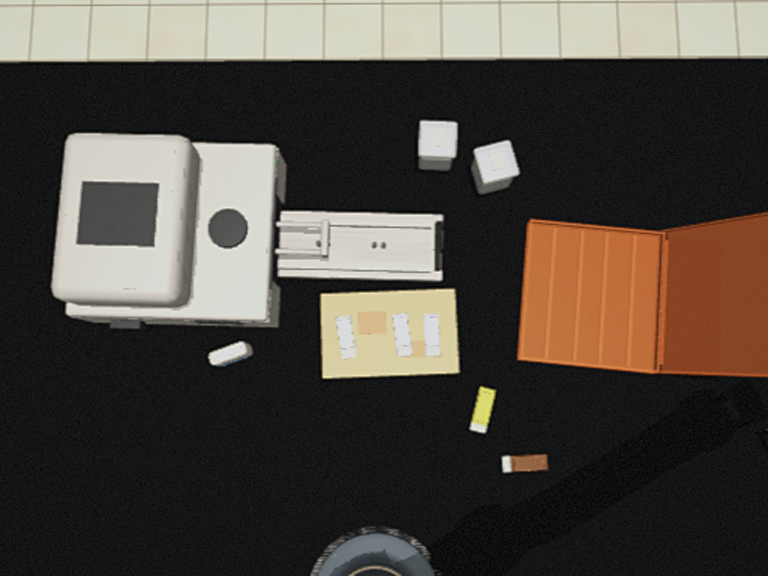

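View pics/scene0.png

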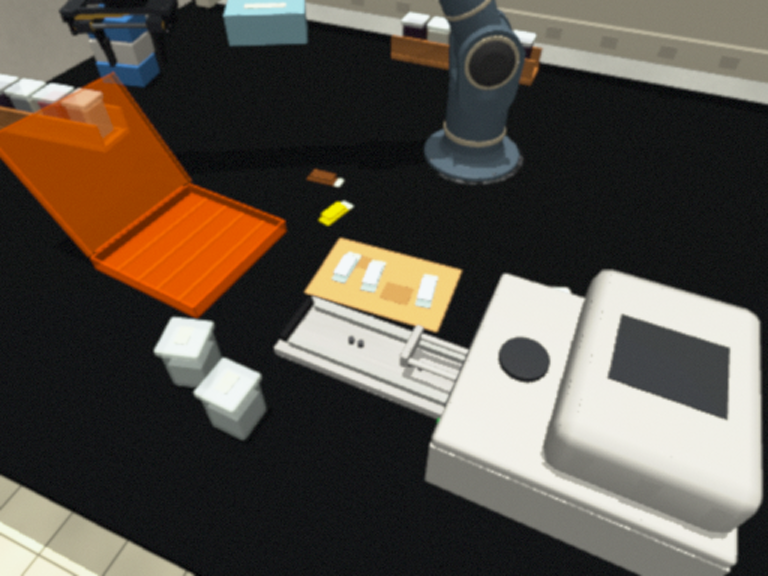

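The three white slides sit on the wipe at 1x top pixels (231,224), (268,223) and (288,223). The yellow one (322,273) and brown one (350,309) off the wipe are look-alikes. The imager is on the left with its carrier running right (world -y), and the tray is on the right. I'll confirm this in an enlarged crop.

```bash
python3 - <<'E'
from h import *
save('top','c1.png',(180,135,310,255),5)
for n,u,z in [('handle',(216,161),.065),('railL near',(278/1.5,277/1.5),.03),('bed far R',(442/1.5,280/1.5),.03),('bed far L',(442/1.5,214/1.5),.03),
 ('tray tl',(529/1.5,221/1.5),.028),('tray bl',(519/1.5,360/1.5),.028),('tray tr',(661/1.5,232/1.5),.028),('tray br',(656/1.5,371/1.5),.028),
 ('s1',(231,224),.015),('s2',(268,223),.015),('s3',(288,223),.015),('jara',(292,95),.09),('timer',(154,235),.05)]:
    print(n,np.round(ray('top',u,z),3))
for l in ['slide1']:
    print([(round(d['score'],2),np.round(d['bbox']).tolist()) for d in eyes.boxes_of(l,'top')])
f=np.array(eyes.grab_frame('top')).astype(int)
m=((f.min(2)>185)).astype(np.uint8)
n,L,S,C=cv2.connectedComponentsWithStats(m[195:250,210:310])
for i in range(1,n):
    if S[i,4]>60:
        r=cv2.minAreaRect(np.argwhere(L==i)[:,::-1].astype(np.float32)+[210,195]);print(S[i],np.round(C[i]+[210,195],1),r)
E
```

```text
handle [0.602 0.088 0.065]
railL near [0.546 0.172 0.03 ]
bed far R [ 0.539 -0.118  0.03 ]
bed far L [ 0.659 -0.119  0.03 ]
tray tl [ 0.645 -0.275  0.028]
tray bl [ 0.398 -0.25   0.028]
tray tr [ 0.624 -0.509  0.028]
tray br [ 0.379 -0.486  0.028]
s1 [0.442 0.051 0.015]
s2 [ 0.444 -0.047  0.015]
s3 [ 0.444 -0.1    0.015]
jara [ 0.77 -0.11  0.09]
timer [0.411 0.247 0.05 ]
[(0.74, [261.0, 209.0, 274.0, 240.0]), (0.71, [280.0, 209.0, 295.0, 240.0]), (0.65, [316.0, 256.0, 332.0, 289.0]), (0.62, [334.0, 304.0, 361.0, 313.0]), (0.6, [223.0, 206.0, 234.0, 240.0])]Traceback (most recent call last):
  File "<stdin>", line 14, in <module>
cv2.error: OpenCV(4.12.0) /io/opencv/modules/imgproc/src/convhull.cpp:143: error: (-215:Assertion failed) total >= 0 && (depth == CV_32F || depth == CV_32S) in function 'convexHull'
```

View pics/c1.png

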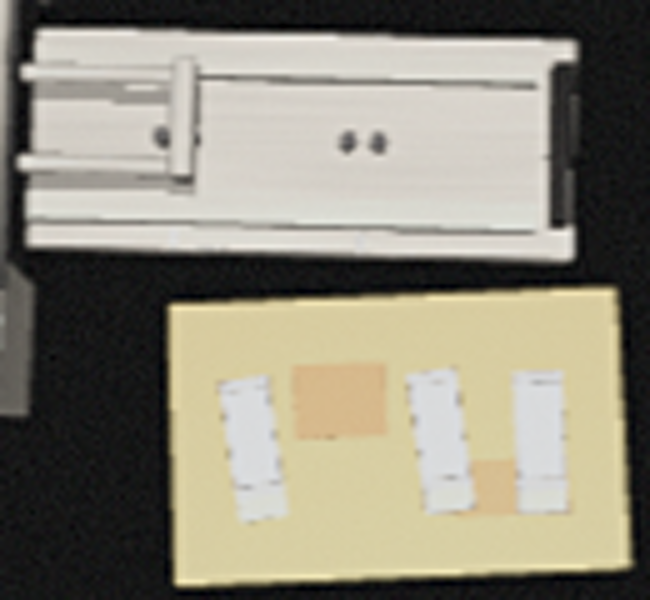

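```bash
cat >> h.py <<'E'
def go(x,y,z,yaw,base=None):
    """print turn about tool z (deg) to tool-x yaw (deg), then shift in mm in the turned frame"""
    s=robot.get_state();R=Ro.from_quat(s['eef_rot']).as_matrix();p=np.array(s['tool_pos']) if base is None else np.array(base)
    cur=np.degrees(np.arctan2(R[1,0],R[0,0]));d=(yaw-cur+180)%360-180
    a=np.radians(yaw);e=np.array([x,y,z])-p
    print('rz %.1f'%(-d),'shift mm x %.1f y %.1f z %.1f'%(1e3*(e[0]*np.cos(a)+e[1]*np.sin(a)),1e3*(e[0]*np.sin(a)-e[1]*np.cos(a)),-1e3*e[2]))
def tri(a,b):
    A=[];B=[]
    for c,u in (('top',a),('scene',b)):
        m=eyes.camera_model(c);R=np.array(m['R']);t=np.array(m['t'])
        for k,(f,cc) in enumerate(((m['fx'],m['cx']),(m['fy'],m['cy']))):
            r=(u[k]-cc)/f; A.append(R[k]-r*R[2]);B.append(r*t[2]-t[k])
    return np.linalg.lstsq(np.array(A),np.array(B),rcond=None)[0]
E
python3 - <<'E'
from h import *
print(tri((216,161),(275,228)),ray('top',(216.4,159),.078),ray('scene',(275,228),.065))
print([px('top',(.602,.088,z)) for z in (.065,.078)])
print(ray('top',(180+40/5,135+72/5),.065),ray('top',(180+40/5,135+163/5),.065))
go(.602,.088,.15,-1.4)
E
```

```text
[0.60188904 0.08743228 0.06426472] [0.60402847 0.08537932 0.078     ] [0.60252894 0.08731121 0.065     ]
[[np.float64(215.8673043918241), np.float64(160.85901109840455)], [np.float64(215.37121513507586), np.float64(159.77823409085454)]]
[0.63278276 0.16095558 0.065     ] [0.58449034 0.16002933 0.065     ]
rz 27.4 shift mm x 289.0 y -701.9 z 72.6
```

```bash
python3 -m crank '[87,0,0,-45,0,0,8,87,0,0,-45,0,0,8,87,0,0,-45,0,0,8,87,18,-44,0,0,0,3.4,87,18,-44,0,0,0,0,87,18,-44,0,0,0,0,87,18,-44,0,0,0,0,87,18,-44,0,0,0,0,87,18,-44,0,0,0,0,87,18,-44,0,0,0,0,87,18,-44,0,0,0,0,87,18,-44,0,0,0,0]'; python3 -m crank '[87,18,-44,0,0,0,0,87,18,-44,0,0,0,0,87,18,-44,0,0,0,0,87,18,-44,0,0,0,0,87,18,-44,20,0,0,0,87,18,-44,20,0,0,0,87,0,0,40,0,0,0,87,0,0,0,0,0,0]'; python3 - <<'E'
from h import *
st();go(.603,.0875,.15,-1.4)
E
```

```text
clock: 2.15
tool_pos: [0.4654, -0.2118, 0.358]
eef_rot: [1.0, -0.012, 0.0, 0.0]
contact_force: [1.0, -0.4, -0.4]
finger_gap: 0.0872
finger_force: 0.0
clock: 2.95
tool_pos: [0.575, 0.0456, 0.2736]
eef_rot: [1.0, -0.011, -0.005, 0.001]
contact_force: [-0.5, -0.5, -0.8]
finger_gap: 0.0866
finger_force: 0.0
2.95 [0.575  0.0456 0.2736] R [[1.0, -0.021, -0.011], [-0.021, -1.0, -0.001], [-0.011, 0.001, -1.0]] 0.08656531157238195 [-0.5 -0.5 -0.8]
rz 0.2 shift mm x 27.0 y -42.6 z 123.6
```

```bash
python3 -m crank '[87,14,-21,40,0,0,0,87,13,-21,40,0,0,0,87,0,0,30,0,0,0,87,0,0,0,0,0,0,87,0,0,0,0,0,0]'; python3 - <<'E'
from h import *
st();go(.603,.0875,.058,-1.4)
save('top','c2.png',(170,120,300,220),5)
E
```

```text
clock: 3.45
tool_pos: [0.6072, 0.0847, 0.1705]
eef_rot: [1.0, -0.013, 0.001, 0.0]
contact_force: [0.8, 0.7, 1.2]
finger_gap: 0.087
finger_force: 0.0
3.45 [0.6072 0.0847 0.1705] R [[1.0, -0.027, 0.002], [-0.027, -1.0, -0.001], [0.002, 0.001, -1.0]] 0.08704514173722164 [0.8 0.7 1.2]
rz -0.1 shift mm x -4.3 y -2.7 z 112.5
```

View pics/c2.png

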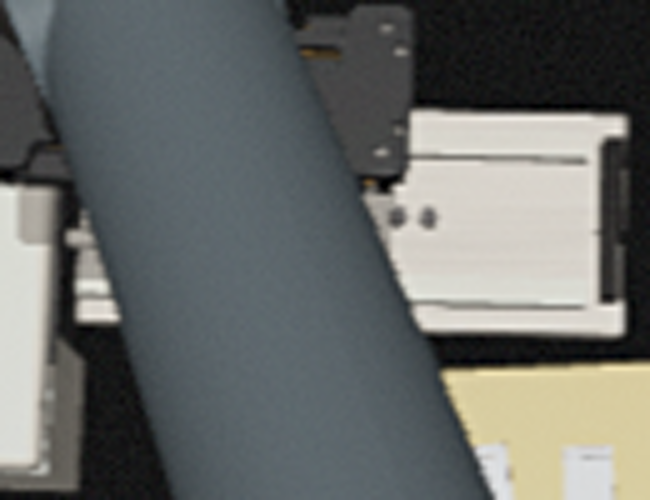

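The arm hides the handle in the top view; the gripper body is long along y, as I assumed. I'll go down and pinch.

```bash
python3 -m crank '[87,-3,-2,40,0,0,0,87,0,0,40,0,0,0,87,0,0,30,0,0,0,87,0,0,0,0,0,0,0,0,0,0,0,0,0,0,0,0,0,0,0,0,0,0,0,0,0,0,0,0,0,0,0,0,0,0,0,0,0,0,0,0,0,0,0,0,0,0,0,0]'; python3 - <<'E'
from h import *
s=st();print(s['finger_force'])
E
```

```text
clock: 4.5
tool_pos: [0.6034, 0.0883, 0.0591]
eef_rot: [1.0, -0.012, 0.0, 0.0]
contact_force: [-0.6, -0.4, -0.6]
finger_gap: 0.0469
finger_force: 0.0
4.5 [0.6034 0.0883 0.0591] R [[1.0, -0.024, 0.001], [-0.024, -1.0, -0.0], [0.001, 0.0, -1.0]] 0.0468979878835457 [-0.6 -0.4 -0.6]
0.0
```

```bash
python3 -m crank '[0,0,0,0,0,0,0,0,0,0,0,0,0,0,0,0,0,0,0,0,0,0,0,0,0,0,0,0,0,0,0,0,0,0,0,0,0,0,0,0,0,0]'; python3 -m crank '[0,0,-3,0,0,0,0,0,0,-3,0,0,0,0,0,0,-2,0,0,0,0,0,0,-2,0,0,0,0,0,0,-2,0,0,0,0,0,0,-1,0,0,0,0,0,0,0,0,0,0,0,0,0,0,0,0,0,0]'
```

```text
clock: 5.1
tool_pos: [0.6032, 0.0868, 0.0587]
eef_rot: [1.0, -0.013, -0.0, 0.001]
contact_force: [-0.5, -3.1, 0.4]
finger_gap: 0.012
finger_force: 30.0
clock: 5.9
tool_pos: [0.6035, 0.0967, 0.0586]
eef_rot: [1.0, -0.014, -0.001, 0.003]
contact_force: [-1.9, -9.9, 3.9]
finger_gap: 0.0122
finger_force: 30.0
```

```bash
python3 -m crank '[0,0,-2,0,0,0,0,0,0,-1,0,0,0,0,0,0,0,0,0,0,0]'; python3 -m crank '[0,0,5,0,0,0,0,0,0,8,0,0,0,0,0,0,10,0,0,0,0,0,0,10,0,0,0,0,0,0,10,0,0,0,0,0,0,0,0,0,0,0,0,0,0,0,0,0,0]'
```

```text
clock: 6.2
tool_pos: [0.6035, 0.0973, 0.0586]
eef_rot: [1.0, -0.014, -0.001, 0.005]
contact_force: [-2.3, -13.5, 5.2]
finger_gap: 0.0117
finger_force: 30.0
clock: 6.9
tool_pos: [0.6024, 0.0603, 0.0587]
eef_rot: [1.0, -0.013, -0.0, 0.001]
contact_force: [-0.3, -4.0, -0.6]
finger_gap: 0.0115
finger_force: 30.0
```

```bash
python3 -m crank '[0,0,15,0,0,0,0,0,0,20,0,0,0,0,0,0,20,0,0,0,0,0,0,20,0,0,0,0,0,0,20,0,0,0,0,0,0,20,0,0,0,0,0,0,20,0,0,0,0,0,0,20,0,0,0,0,0,0,14,0,0,0,0,0,0,4,0,0,0,0,0,0,0,0,0,0,0,0,0,0,0,0,0,0]';python3 -m crank '[0,0,0,0,0,0,0,0,0,0,0,0,0,0]'
```

```text
clock: 8.1
tool_pos: [0.5975, -0.1131, 0.0587]
eef_rot: [1.0, -0.012, -0.001, 0.001]
contact_force: [-5.0, -4.3, 2.0]
finger_gap: 0.0117
finger_force: 30.0
clock: 8.3
tool_pos: [0.5975, -0.1131, 0.0587]
eef_rot: [1.0, -0.012, -0.001, 0.001]
contact_force: [-4.3, -3.7, 2.1]
finger_gap: 0.0119
finger_force: 30.0
```

```bash
python3 -m crank '[87,0,0,0,0,0,0,87,0,0,0,0,0,0,87,0,0,0,0,0,0,87,0,0,0,0,0,0,87,0,0,-20,0,0,0,87,0,0,-40,0,0,0,87,-20,20,-40,0,0,0,87,-30,30,-20,0,0,0,87,-30,30,0,0,0,0,87,-30,40,0,0,0,0,87,-20,40,0,0,0,0,87,0,30,0,0,0,0]';python3 - <<'E'
from h import *
st()
save('top','c3.png',(185,115,315,255),4)
print([(round(d['score'],2),np.round(d['at'],1).tolist()) for l in ('deck','handle') for d in eyes.place_of(l,'top')])
save('scene','s3.png',(200,130,340,260),4)
print([(round(d['score'],2),np.round(d['at'],1).tolist()) for l in ('deck','handle') for d in eyes.place_of(l,'scene')])
E
```

```text
clock: 9.5
tool_pos: [0.4606, -0.3013, 0.1791]
eef_rot: [1.0, -0.014, -0.001, 0.001]
contact_force: [0.9, -0.5, 0.5]
finger_gap: 0.0861
finger_force: 0.0
9.5 [ 0.4606 -0.3013  0.1791] R [[1.0, -0.028, -0.001], [-0.028, -1.0, -0.002], [-0.001, 0.002, -1.0]] 0.08608156047733227 [ 0.9 -0.5  0.5]
[(0.91, [296.1, 164.2])]
[(0.73, [255.9, 230.8]), (0.79, [195.8, 199.6]), (0.4, [131.1, 245.3])]
```

View pics/c3.png

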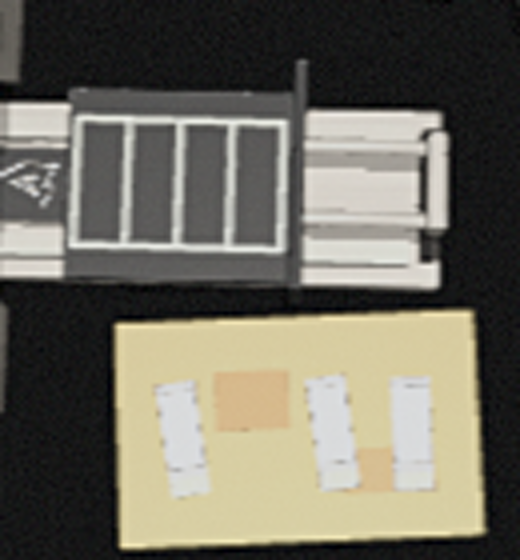

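```bash
python3 - <<'E'
from h import *
f=np.array(eyes.grab_frame('top'))
s=6
b=cv2.resize(f,None,fx=s,fy=s,interpolation=cv2.INTER_CUBIC).astype(int)
def P(p): return (np.array(p)+.5)/s-.5
# ribs
x0,y0,x1,y1=[int(v) for v in (201*s,142*s,258.5*s,180*s)]
m=(b[y0:y1,x0:x1].min(2)>140).astype(np.uint8)
n,L,S,C=cv2.connectedComponentsWithStats(m);i=1+np.argmax(S[1:,4])
r=cv2.minAreaRect((np.argwhere(L==i)[:,::-1]+[x0,y0]).astype(np.float32))
q=np.array([ray('top',P(c),.047) for c in cv2.boxPoints(r)]);print('ribs',S[i],np.round(q[:,:2],4).tolist(),q.mean(0))
print([np.linalg.norm(q[k]-q[k-1]).round(4) for k in range(4)])
# slides
x0,y0,x1,y1=216*s,196*s,302*s,248*s
w=b[y0:y1,x0:x1]; m=((w[...,2]>185)).astype(np.uint8)
n,L,S,C=cv2.connectedComponentsWithStats(m)
for i in range(1,n):
    if S[i,4]<2000: continue
    r=cv2.minAreaRect((np.argwhere(L==i)[:,::-1]+[x0,y0]).astype(np.float32))
    q=np.array([ray('top',P(c),.004)[:2] for c in cv2.boxPoints(r)])
    e=[q[(k+1)%4]-q[k] for k in range(2)];l=[np.linalg.norm(v) for v in e];a=e[int(np.argmax(l))];a=a*np.sign(a[0])
    yaw=np.degrees(np.arctan2(a[1],a[0]));c=q.mean(0);u=a/np.linalg.norm(a)
    print('slide',np.round(c,4),'yaw',yaw.round(1),np.round(l,4),'chamber',np.round(c+.005*u,4));print(S[i])
E
```

```text
ribs [    0     0   337   219 21678] [[0.5638, 0.1321], [0.6584, 0.1309], [0.6533, -0.0183], [0.559, -0.0155]] [0.60861919 0.05728857 0.047     ]
[np.float64(0.1477), np.float64(0.0945), np.float64(0.1493), np.float64(0.0944)]
slide [ 0.446  -0.0461] yaw 7.7 [0.0283 0.0766] chamber [ 0.451  -0.0455]
[ 271   76   82  176 9905]
slide [ 0.4454 -0.0992] yaw 1.5 [0.0282 0.0766] chamber [ 0.4504 -0.0991]
[  398    78    68   173 10053]
slide [0.4422 0.0539] yaw 8.4 [0.0283 0.0771] chamber [0.4471 0.0546]
[  48   84   83  177 9962]
```

```bash
python3 - <<'E'
from h import *
f=np.array(eyes.grab_frame('top'))
s=6
b=cv2.resize(f,None,fx=s,fy=s,interpolation=cv2.INTER_CUBIC).astype(int)
def P(p): return (np.array(p)+.5)/s-.5
x0,y0,x1,y1=[int(v) for v in (202*s,141*s,258*s,180*s)]
g=b[y0:y1,x0:x1].min(2)
pts=[]
# rib centre lines: local intensity maxima: rows (top/bottom ribs) over columns
H=g.shape[0]
def centroid(v,lo,hi,base):
    w=np.clip(v[lo:hi]-base,0,None);return lo+(w*np.arange(hi-lo)).sum()/w.sum() if w.sum()>0 else np.nan
T=[];B=[]
for c in range(60,290,6):
    v=g[:,c];T.append((c+x0,centroid(v,int(2*s),int(7*s),110)+y0));B.append((c+x0,centroid(v,int(32*s),int(38*s),110)+y0))
V=[]
for xc in (204.5,216.5,229,242.5,256):
    l=[]
    for r in range(60,190,6):
        k=int(xc*s)-x0;lo=max(0,k-2*s);l.append((centroid(g[r],lo,k+2*s,110)+x0,r+y0))
    V.append(np.nanmean(l,0))
T=np.array(T);B=np.array(B)
for n,A in (('T',T),('B',B)):
    p=np.polyfit(A[:,0],A[:,1],1);e=[ray('top',P((x,np.polyval(p,x))),.047)[:2] for x in (204.5*s,230*s,256*s)]
    print(n,np.round(e,4).tolist(),np.std(A[:,1]-np.polyval(p,A[:,0])).round(2))
for v in V: print('V',np.round(ray('top',P(v),.047)[:2],4))
E
```

```text
T [[0.6509, 0.1215], [0.6491, 0.0539], [0.6473, -0.0149]] 1.95
B [[0.5673, 0.1203], [0.5652, 0.0534], [0.563, -0.0147]] 3.08
V [0.6055 0.1227]
V [0.6053 0.0888]
V [0.6052 0.0548]
V [0.605  0.0206]
V [ 0.6049 -0.0134]
```

```bash
python3 -m crank '[87,0,0,0,0,0,-8.5,87,0,0,0,0,0,-8.5,87,0,0,0,0,0,-8.5,87,0,0,0,0,0,-8.5,87,0,0,0,0,0,-8.5,87,0,0,0,0,0,-8.5,87,0,0,0,0,0,-8.5,87,0,0,0,0,0,-8.5,87,0,0,0,0,0,-8.5,87,0,0,0,0,0,-8.5,87,0,0,0,0,0,-8.1,87,0,0,0,0,0,0]';python3 - <<'E'
from h import *
print(np.round(st()['q'],2));go(.4504,-.0991,.06,91.5)
E
```

```text
clock: 11.1
tool_pos: [0.4642, -0.2973, 0.1787]
eef_rot: [0.696, 0.718, 0.0, -0.0]
contact_force: [-0.5, -0.2, -0.2]
finger_gap: 0.0868
finger_force: 0.0
11.1 [ 0.4642 -0.2973  0.1787] R [[-0.031, 1.0, 0.0], [1.0, 0.031, 0.001], [0.001, 0.0, -1.0]] 0.0868337411926924 [-0.5 -0.2 -0.2]
[ 1.01  0.39 -0.66  1.85  0.28  1.    0.27]
rz 0.3 shift mm x 198.5 y -8.6 z 118.7
```

```bash
python3 -m crank '[87,45,-2,20,0,0,0,87,45,-2,25,0,0,0,87,45,-2,25,0,0,0,87,45,-2,25,0,0,0,87,18.5,-0.6,23,0,0,0.3,87,0,0,20,0,0,0,87,0,0,15,0,0,0,87,0,0,0,0,0,0,87,0,0,0,0,0,0]';python3 - <<'E'
from h import *
st();go(.4504,-.0991,.006,91.5)
save('scene','s4.png',(190,90,350,210),5)
E
```

```text
clock: 12.0
tool_pos: [0.45, -0.1037, 0.0283]
eef_rot: [0.699, 0.715, 0.0, 0.0]
contact_force: [-0.3, 0.4, -0.0]
finger_gap: 0.087
finger_force: 0.0
12.0 [ 0.45   -0.1037  0.0283] R [[-0.024, 1.0, 0.0], [1.0, 0.024, 0.0], [0.0, 0.0, -1.0]] 0.08702136783643848 [-0.3  0.4 -0. ]
rz -0.1 shift mm x 4.6 y 0.6 z 22.3
```

View pics/s4.png

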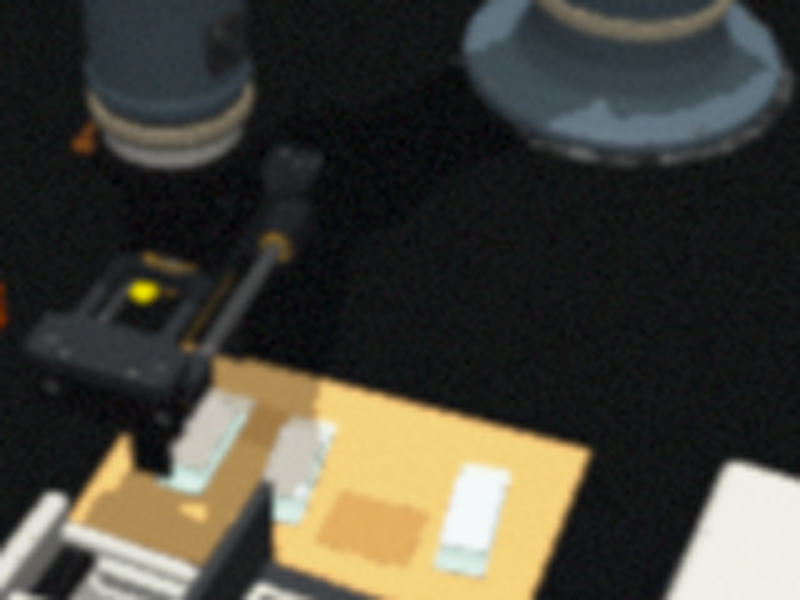

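The label ends face the robot, as expected. I'll pick the right-hand slide (C) first and put it in the innermost nest.

```bash
python3 -m crank '[87,4.6,0.6,12,0,0,0,87,0,0,9,0,0,0,87,0,0,0,0,0,0,40,0,0,0,0,0,0,40,0,0,0,0,0,0,40,0,0,0,0,0,0,40,0,0,0,0,0,0,40,0,0,0,0,0,0,40,0,0,0,0,0,0,40,0,0,0,0,0,0]'; python3 - <<'E'
from h import *
st()
E
```

```text
clock: 13.05
tool_pos: [0.4502, -0.0997, 0.0071]
eef_rot: [0.698, 0.716, -0.0, 0.0]
contact_force: [-0.4, -0.6, 0.9]
finger_gap: 0.0499
finger_force: 30.0
13.05 [ 0.4502 -0.0997  0.0071] R [[-0.024, 1.0, 0.0], [1.0, 0.024, -0.0], [-0.0, 0.0, -1.0]] 0.049859353569389704 [-0.4 -0.6  0.9]
```

```bash
python3 -m crank '[40,0,0,-30,0,0,0,40,0,0,-40,0,0,0,40,0,0,-40,0,0,1,40,35,28,0,0,0,1,40,35,28,0,0,0,1,40,35,28,0,0,0,0,40,35,28,0,0,0,0,40,35,28,0,0,0,0,40,26,23,0,0,0,0,40,0,0,0,0,0,0,40,0,0,0,0,0,0]'; python3 - <<'E'
from h import *
s=st();go(.6133,.1056,.07,88.5);print(s['finger_force'])
E
```

```text
clock: 14.15
tool_pos: [0.6164, 0.0989, 0.1163]
eef_rot: [0.716, 0.698, -0.001, -0.0]
contact_force: [-0.4, -1.0, -0.5]
finger_gap: 0.0499
finger_force: 3.0
14.15 [0.6164 0.0989 0.1163] R [[0.026, 1.0, -0.001], [1.0, -0.026, -0.0], [-0.0, -0.001, -1.0]] 0.04992707091232394 [-0.4 -1.  -0.5]
rz -0.0 shift mm x 6.6 y -3.2 z 46.3
2.9999169521033764
```

```bash
python3 -m crank '[40,0,0,0,0,0,0,40,0,0,0,0,0,0,40,0,0,0,0,0,0,40,0,0,0,0,0,0]'; python3 - <<'E'
from h import *
s=st();go(.6133,.1056,.07,88.5)
E
```

```text
clock: 14.55
tool_pos: [0.6166, 0.0974, 0.1172]
eef_rot: [0.717, 0.697, -0.0, 0.0]
contact_force: [-0.6, -0.5, -0.9]
finger_gap: 0.0494
finger_force: 30.0
14.55 [0.6166 0.0974 0.1172] R [[0.029, 1.0, 0.0], [1.0, -0.029, -0.001], [-0.001, 0.0, -1.0]] 0.04941492540014805 [-0.6 -0.5 -0.9]
rz -0.2 shift mm x 8.1 y -3.6 z 47.2
```

```bash
python3 -m crank '[40,8,-3.5,20,0,0,0,40,0,0,17,0,0,0,40,0,0,0,0,0,0,40,0,0,0,0,0,0]'; python3 - <<'E'
from h import *
s=st();go(.6133,.1056,.0495,88.5)
save('scene','s5.png',(215,170,335,260),6)
E
```

```text
clock: 14.95
tool_pos: [0.6134, 0.1058, 0.0796]
eef_rot: [0.717, 0.697, -0.0, -0.0]
contact_force: [0.9, 0.3, -0.7]
finger_gap: 0.0497
finger_force: 30.0
14.95 [0.6134 0.1058 0.0796] R [[0.028, 1.0, -0.001], [1.0, -0.028, -0.0], [-0.0, -0.001, -1.0]] 0.049690654277648086 [ 0.9  0.3 -0.7]
rz -0.1 shift mm x -0.2 y -0.1 z 30.1
```

View pics/s5.png

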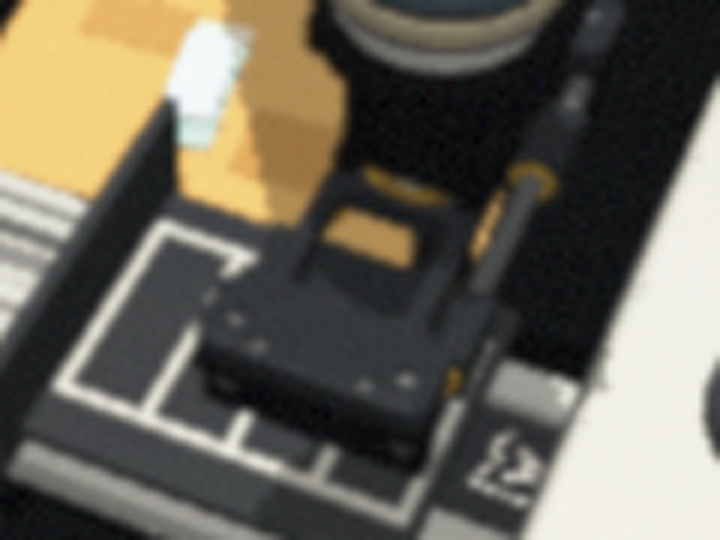

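The gripper body hides the slide, so I'll go down gently and use the force as a check.

```bash
python3 -m crank '[40,0,0,10,0,0,0,40,0,0,10,0,0,0,40,0,0,6,0,0,0,40,0,0,2,0,0,0,40,0,0,1,0,0,0,40,0,0,0,0,0,0]'; python3 -m crank '[40,0,0,1,0,0,0,40,0,0,1,0,0,0,40,0,0,0,0,0,0]'
```

```text
clock: 15.6
tool_pos: [0.6137, 0.1065, 0.051]
eef_rot: [0.717, 0.697, 0.0, 0.0]
contact_force: [0.0, 0.3, 0.0]
finger_gap: 0.0496
finger_force: 30.0
clock: 15.9
tool_pos: [0.6137, 0.1064, 0.0492]
eef_rot: [0.717, 0.697, 0.0, 0.0]
contact_force: [-0.1, 0.0, -0.8]
finger_gap: 0.0492
finger_force: 30.0
```

```bash
python3 -m crank '[40,0,0,1,0,0,0,40,0,0,0,0,0,0,87,0,0,0,0,0,0,87,0,0,0,0,0,0,87,0,0,0,0,0,0,87,0,0,0,0,0,0,87,0,0,-30,0,0,0,87,0,0,-40,0,0,0,87,0,0,-30,0,0,0]'; python3 -m crank '[87,-40,-20,0,0,0,0,87,-40,-20,0,0,0,0,87,-40,-20,0,0,0,0,87,-40,-20,0,0,0,0,87,-40,-20,0,0,0,0,87,-40,-20,0,0,0,0,87,-40,0,0,0,0,0,87,-40,0,0,0,0,0,87,0,0,0,0,0,0]'; cat > m.py <<'E'
from h import *
s=6
def slides(f,z,box,thr=185,minpx=40):
    b=cv2.resize(f,None,fx=s,fy=s,interpolation=cv2.INTER_CUBIC).astype(int)
    x0,y0,x1,y1=[int(v*s) for v in box]
    m=((b[y0:y1,x0:x1].min(2)>thr)).astype(np.uint8)
    n,L,S,C=cv2.connectedComponentsWithStats(m)
    for i in range(1,n):
        if S[i,4]<minpx*s*s: continue
        r=cv2.minAreaRect((np.argwhere(L==i)[:,::-1]+[x0,y0]).astype(np.float32))
        q=np.array([ray('top',(c+.5)/s-.5,z)[:2] for c in cv2.boxPoints(r)])
        e=[q[(k+1)%4]-q[k] for k in range(2)];l=[np.linalg.norm(v) for v in e];a=e[int(np.argmax(l))];a=a*np.sign(a[0])
        u=a/np.linalg.norm(a);c=q.mean(0)
        print(np.round(c,4),'yaw',np.degrees(np.arctan2(u[1],u[0])).round(1),np.round(l,4),'chamber(+x)',np.round(c+.005*u,4))
E
python3 - <<'E'
from m import *
st();f=np.array(eyes.grab_frame('top'));cv2.imwrite('pics/c6.png',cv2.resize(f[115:255,185:315,::-1],None,fx=4,fy=4,interpolation=cv2.INTER_CUBIC))
slides(f,.004,(216,196,302,248))
print('nest');slides(f,.048,(203,145,257,177),200)
E
```

```text
clock: 16.8
tool_pos: [0.6139, 0.1068, 0.1498]
eef_rot: [0.717, 0.697, 0.001, 0.0]
contact_force: [1.1, -0.2, 0.0]
finger_gap: 0.0861
finger_force: 0.0
clock: 17.7
tool_pos: [0.4835, -0.2171, 0.1476]
eef_rot: [0.72, 0.693, -0.001, 0.001]
contact_force: [-1.1, -0.7, 0.2]
finger_gap: 0.0871
finger_force: 0.0
17.7 [ 0.4835 -0.2171  0.1476] R [[0.038, 0.999, -0.0], [0.999, -0.038, -0.003], [-0.003, -0.0, -1.0]] 0.087106951584898 [-1.1 -0.7  0.2]
[ 0.4461 -0.0462] yaw 7.3 [0.0281 0.0768] chamber(+x) [ 0.451  -0.0456]
[0.4422 0.0538] yaw 8.4 [0.0284 0.0771] chamber(+x) [0.4471 0.0545]
nest
[0.6209 0.0379] yaw 89.7 [0.1076 0.057 ] chamber(+x) [0.6209 0.0429]
[0.6082 0.1095] yaw -0.9 [0.0722 0.0284] chamber(+x) [0.6132 0.1094]
[0.5709 0.0608] yaw 89.8 [0.0138 0.1268] chamber(+x) [0.5709 0.0658]
```

View pics/c6.png

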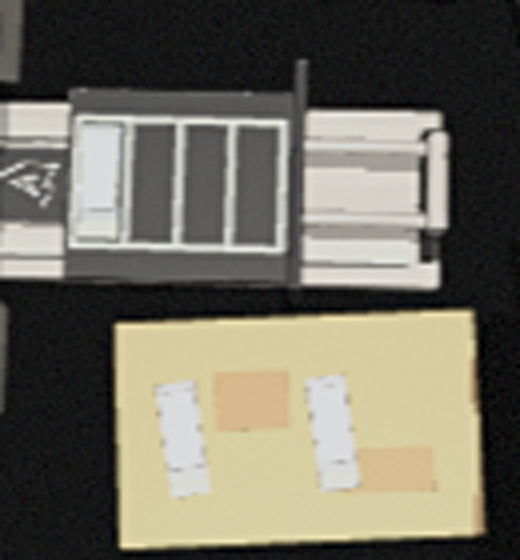

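Slide C lies in the innermost nest (4x crop, about (100,182)), inside the ribs. Next is slide B. The bezel would be in the way of the gripper body, so I'll grip B by its long sides and put it in the third nest.

```bash
python3 -m crank '[60,0,0,0,0,0,8.5,60,0,0,0,0,0,8.5,60,0,0,0,0,0,8.5,60,0,0,0,0,0,8.5,60,0,0,0,0,0,8.5,60,0,0,0,0,0,8.5,60,0,0,0,0,0,8.5,60,0,0,0,0,0,8.5,60,0,0,0,0,0,8.5,60,0,0,0,0,0,3.9,60,0,0,0,0,0,0,60,0,0,0,0,0,0]';python3 - <<'E'
from h import *
st();go(.451,-.0456,.04,7.5)
E
```

```text
clock: 18.95
tool_pos: [0.4849, -0.2089, 0.148]
eef_rot: [0.997, 0.072, 0.0, -0.0]
contact_force: [0.2, 0.2, -0.1]
finger_gap: 0.0597
finger_force: 0.0
18.95 [ 0.4849 -0.2089  0.148 ] R [[0.99, 0.143, 0.0], [0.143, -0.99, 0.0], [0.0, -0.0, -1.0]] 0.0596519181448199 [ 0.2  0.2 -0.1]
rz 0.7 shift mm x -12.3 y -166.3 z 108.0
```

```bash
python3 -m crank '[60,-3,-45,10,0,0,0.7,60,-3,-45,20,0,0,0,60,-3,-45,20,0,0,0,60,-3,-31,25,0,0,0,60,0,0,20,0,0,0,60,0,0,10,0,0,0,60,0,0,0,0,0,0,60,0,0,0,0,0,0]';python3 - <<'E'
from h import *
st();go(.451,-.0456,.0075,7.5)
E
```

```text
clock: 19.75
tool_pos: [0.4518, -0.0477, 0.0434]
eef_rot: [0.998, 0.063, 0.0, 0.0]
contact_force: [-0.4, -0.4, 0.2]
finger_gap: 0.0599
finger_force: 0.0
19.75 [ 0.4518 -0.0477  0.0434] R [[0.992, 0.126, 0.001], [0.126, -0.992, -0.0], [0.001, 0.0, -1.0]] 0.05994975627518028 [-0.4 -0.4  0.2]
rz -0.3 shift mm x -0.5 y -2.2 z 35.9
```

```bash
python3 -m crank '[60,-0.5,-2.2,15,0,0,0,60,0,0,13,0,0,0,60,0,0,7,0,0,0,60,0,0,0,0,0,0,15,0,0,0,0,0,0,15,0,0,0,0,0,0,15,0,0,0,0,0,0,15,0,0,0,0,0,0,15,0,0,0,0,0,0,15,0,0,0,0,0,0,15,0,0,0,0,0,0]';python3 -m crank '[15,0,0,-30,0,0,0,15,0,0,-40,0,0,0,15,0,0,-40,0,0,3,15,0,0,0,0,0,6,15,0,0,0,0,0,0]';python3 - <<'E'
from h import *
print(st()['finger_force']);go(.6115,.0376,.075,-1.5)
E
```

```text
clock: 20.85
tool_pos: [0.4505, -0.045, 0.0081]
eef_rot: [0.998, 0.064, 0.0, 0.0]
contact_force: [-0.1, -0.2, 1.4]
finger_gap: 0.0231
finger_force: 30.0
clock: 21.35
tool_pos: [0.4509, -0.0452, 0.1191]
eef_rot: [1.0, -0.015, 0.001, 0.0]
contact_force: [-0.0, -0.7, -1.1]
finger_gap: 0.0226
finger_force: 30.0
21.35 [ 0.4509 -0.0452  0.1191] R [[1.0, -0.03, 0.003], [-0.03, -1.0, -0.001], [0.003, 0.001, -1.0]] 0.022648746122765257 [-0.  -0.7 -1.1]
30.00090278685093
rz -0.2 shift mm x 158.4 y -87.0 z 44.1
```

```bash
python3 -m crank '[15,35,-20,0,0,0,0,15,40,-22,0,0,0,0,15,40,-22,0,0,0,0,15,30,-16,0,0,0,0,15,13,-7,10,0,0,0,15,0,0,15,0,0,0,15,0,0,10,0,0,0,15,0,0,0,0,0,0,15,0,0,0,0,0,0]';python3 - <<'E'
from h import *
print(st()['finger_force']);go(.611,.0376,.0505,-1.5)
E
```

```text
clock: 22.25
tool_pos: [0.6096, 0.0363, 0.0824]
eef_rot: [1.0, -0.015, -0.001, 0.0]
contact_force: [0.2, 0.3, 0.8]
finger_gap: 0.0228
finger_force: 30.0
22.25 [0.6096 0.0363 0.0824] R [[1.0, -0.03, -0.002], [-0.03, -1.0, -0.001], [-0.002, 0.001, -1.0]] 0.02277175764896654 [0.2 0.3 0.8]
29.999794894829392
rz -0.2 shift mm x 1.4 y -1.3 z 31.9
```

```bash
python3 -m crank '[15,1,-1,10,0,0,0,15,0,0,10,0,0,0,15,0,0,7,0,0,0,15,0,0,0,0,0,0,15,0,0,0,0,0,0]';python3 - <<'E'
from h import *
print(st()['finger_force']);go(.611,.0376,.0505,-1.5)
E
```

```text
clock: 22.75
tool_pos: [0.6118, 0.0383, 0.0557]
eef_rot: [1.0, -0.015, -0.0, 0.0]
contact_force: [-0.3, -0.3, -0.1]
finger_gap: 0.0229
finger_force: 30.0
22.75 [0.6118 0.0383 0.0557] R [[1.0, -0.029, -0.0], [-0.029, -1.0, -0.0], [-0.0, 0.0, -1.0]] 0.022945424289275155 [-0.3 -0.3 -0.1]
29.999837237410247
rz -0.2 shift mm x -0.8 y 0.7 z 5.2
```

```bash
python3 -m crank '[15,-0.8,0.7,2,0,0,0,15,0,0,2,0,0,0,15,0,0,1.4,0,0,0,15,0,0,0,0,0,0]';python3 -m crank '[36,0,0,0,0,0,0,36,0,0,0,0,0,0,36,0,0,0,0,0,0,36,0,0,-20,0,0,0,60,0,0,-40,0,0,0,60,0,0,-40,0,0,0,87,-20,40,0,0,0,0,87,-30,40,0,0,0,0,87,-30,40,0,0,0,0,87,-30,40,0,0,0,0,87,-20,40,0,0,0,0,87,0,40,0,0,0,0]';python3 - <<'E'
from m import *
st();f=np.array(eyes.grab_frame('top'));cv2.imwrite('pics/c7.png',cv2.resize(f[135:185,195:265,::-1],None,fx=8,fy=8,interpolation=cv2.INTER_CUBIC))
slides(f,.004,(216,196,302,248))
E
```

```text
clock: 23.15
tool_pos: [0.611, 0.0375, 0.0505]
eef_rot: [1.0, -0.015, -0.0, 0.0]
contact_force: [-0.3, 0.4, -0.5]
finger_gap: 0.0227
finger_force: 30.0
clock: 24.35
tool_pos: [0.4707, -0.1999, 0.1508]
eef_rot: [1.0, -0.015, -0.001, 0.0]
contact_force: [2.0, 0.8, -0.2]
finger_gap: 0.0853
finger_force: 0.0
24.35 [ 0.4707 -0.1999  0.1508] R [[1.0, -0.03, -0.002], [-0.03, -1.0, -0.001], [-0.002, 0.001, -1.0]] 0.08534515270449579 [ 2.   0.8 -0.2]
[0.4422 0.0538] yaw 8.4 [0.0283 0.0772] chamber(+x) [0.4471 0.0546]
```

View pics/c7.png

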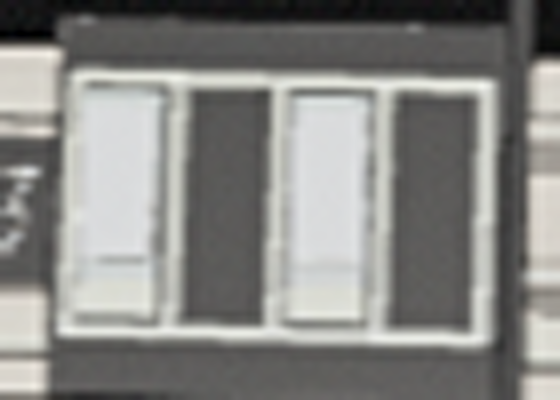

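Slides C and B both lie inside the ribs of their nests (8x crop at (120,190) and (328,190)). Slide A is next.

```bash
python3 -m crank '[87,0,0,0,0,0,-8.5,87,0,0,0,0,0,-8.5,87,0,0,0,0,0,-8.5,87,0,0,0,0,0,-8.5,87,0,0,0,0,0,-8.5,87,0,0,0,0,0,-8.5,87,0,0,0,0,0,-8.5,87,0,0,0,0,0,-8.5,87,0,0,0,0,0,-8.5,87,0,0,0,0,0,-8.5,87,0,0,0,0,0,-8.5,87,0,0,0,0,0,-6.5]';python3 - <<'E'
from h import *
print(np.round(st()['q'],2));go(.4471,.0546,.04,98.4)
E
```

```text
clock: 25.6
tool_pos: [0.4742, -0.1983, 0.1507]
eef_rot: [0.652, 0.758, 0.0, 0.0]
contact_force: [-0.2, 0.1, -0.4]
finger_gap: 0.0872
finger_force: 0.0
25.6 [ 0.4742 -0.1983  0.1507] R [[-0.15, 0.989, 0.0], [0.989, 0.15, -0.0], [-0.0, 0.0, -1.0]] 0.08720527029764921 [-0.2  0.1 -0.4]
[ 0.89  0.38 -0.72  1.96  0.31  0.92  0.17]
rz 0.2 shift mm x 254.2 y 10.1 z 110.7
```

```bash
python3 -m crank '[87,45,2,0,0,0,0,87,45,2,0,0,0,0,87,45,2,10,0,0,0,87,45,2,20,0,0,0,87,45,2,20,0,0,0,87,29,0,25,0,0,0,87,0,0,20,0,0,0,87,0,0,12,0,0,0,87,0,0,0,0,0,0,87,0,0,0,0,0,0]';python3 - <<'E'
from h import *
st();go(.4471,.0546,.007,98.4)
E
```

```text
clock: 26.6
tool_pos: [0.4478, 0.0538, 0.0439]
eef_rot: [0.655, 0.756, 0.0, 0.0]
contact_force: [0.3, 0.2, -0.1]
finger_gap: 0.0871
finger_force: 0.0
26.6 [0.4478 0.0538 0.0439] R [[-0.143, 0.99, 0.001], [0.99, 0.143, -0.0], [-0.0, 0.001, -1.0]] 0.08710781253184201 [ 0.3  0.2 -0.1]
rz -0.2 shift mm x 0.9 y -0.6 z 36.9
```

```bash
python3 -m crank '[87,0.9,-0.6,15,0,0,0,87,0,0,14,0,0,0,87,0,0,7.5,0,0,0,87,0,0,0,0,0,0,40,0,0,0,0,0,0,40,0,0,0,0,0,0,40,0,0,0,0,0,0,40,0,0,0,0,0,0,40,0,0,0,0,0,0,40,0,0,0,0,0,0,40,0,0,0,0,0,0]';python3 -m crank '[40,0,0,-30,0,0,0,40,0,0,-40,0,0,0,40,0,0,-40,0,0,5,40,0,0,0,0,0,5,40,0,0,0,0,0,0]';python3 - <<'E'
from h import *
print(st()['finger_force']);go(.6106,.0037,.075,88.5)
E
```

```text
clock: 27.7
tool_pos: [0.4466, 0.0551, 0.0072]
eef_rot: [0.654, 0.756, 0.0, 0.0]
contact_force: [-0.2, -0.6, 1.0]
finger_gap: 0.0493
finger_force: 30.0
clock: 28.2
tool_pos: [0.4471, 0.0549, 0.1181]
eef_rot: [0.718, 0.696, 0.001, 0.001]
contact_force: [-0.6, -0.4, -0.2]
finger_gap: 0.0495
finger_force: 30.0
28.2 [0.4471 0.0549 0.1181] R [[0.03, 1.0, 0.003], [1.0, -0.03, -0.001], [-0.001, 0.003, -1.0]] 0.049511671952067016 [-0.6 -0.4 -0.2]
30.000828802585602
rz -0.2 shift mm x -46.9 y 164.8 z 43.1
```

```bash
python3 -m crank '[40,-10,35,0,0,0,0,40,-12,42,0,0,0,0,40,-12,42,0,0,0,0,40,-8,31,0,0,0,0,40,-4.5,15,10,0,0,0,40,0,0,15,0,0,0,40,0,0,15,0,0,0,40,0,0,0,0,0,0,40,0,0,0,0,0,0]';python3 - <<'E'
from h import *
print(st()['finger_force']);go(.6106,.0042,.0495,88.5)
E
```

```text
clock: 29.1
tool_pos: [0.6085, 0.0043, 0.0763]
eef_rot: [0.717, 0.697, -0.001, -0.001]
contact_force: [0.7, -1.3, 0.1]
finger_gap: 0.0496
finger_force: 30.0
29.1 [0.6085 0.0043 0.0763] R [[0.028, 1.0, -0.002], [1.0, -0.028, -0.0], [-0.0, -0.002, -1.0]] 0.04963067480053334 [ 0.7 -1.3  0.1]
29.999946802854538
rz -0.1 shift mm x -0.1 y 2.1 z 26.8
```

```bash
python3 -m crank '[40,0,1,8,0,0,0,40,0,0.5,8,0,0,0,40,0,0,5,0,0,0,40,0,0,3,0,0,0,40,0,0,0,0,0,0,40,0,0,0,0,0,0]';python3 - <<'E'
from h import *
print(st()['finger_force']);go(.6106,.0042,.0495,88.5)
E
```

```text
clock: 29.7
tool_pos: [0.6117, 0.0037, 0.0532]
eef_rot: [0.718, 0.697, 0.0, 0.0]
contact_force: [0.2, 0.0, -0.6]
finger_gap: 0.0493
finger_force: 30.0
29.7 [0.6117 0.0037 0.0532] R [[0.03, 1.0, 0.0], [1.0, -0.03, 0.0], [0.0, 0.0, -1.0]] 0.049341580903806186 [ 0.2  0.  -0.6]
30.000075548887253
rz -0.2 shift mm x 0.4 y -1.1 z 3.7
```

```bash
python3 -m crank '[40,0.4,-1.1,2,0,0,0,40,0,0,2,0,0,0,40,0,0,0,0,0,0,87,0,0,0,0,0,0,87,0,0,0,0,0,0,87,0,0,0,0,0,0,87,0,0,0,0,0,0,87,0,0,-30,0,0,0,87,0,0,-40,0,0,0,87,0,0,-30,0,0,0]';python3 -m crank '[87,-40,-20,0,0,0,0,87,-40,-20,0,0,0,0,87,-40,-20,0,0,0,0,87,-40,-20,0,0,0,0,87,-40,-20,0,0,0,0,87,-30,-20,0,0,0,0,87,0,0,0,0,0,0]'; python3 - <<'E'
from m import *
st();f=np.array(eyes.grab_frame('top'));g=np.array(eyes.grab_frame('scene'))
a=cv2.resize(f[135:185,195:265,::-1],(560,400),interpolation=cv2.INTER_CUBIC);b=g[180:280,210:330,::-1]
cv2.imwrite('pics/c8.png',a);cv2.imwrite('pics/s8.png',cv2.resize(b,None,fx=6,fy=6,interpolation=cv2.INTER_CUBIC))
E
```

```text
clock: 30.7
tool_pos: [0.6109, 0.0044, 0.151]
eef_rot: [0.717, 0.697, 0.001, 0.0]
contact_force: [1.3, -0.2, 0.2]
finger_gap: 0.0864
finger_force: 0.0
clock: 31.4
tool_pos: [0.48, -0.2281, 0.1484]
eef_rot: [0.721, 0.693, -0.002, -0.0]
contact_force: [-0.1, 0.3, -0.1]
finger_gap: 0.0868
finger_force: 0.0
31.4 [ 0.48   -0.2281  0.1484] R [[0.039, 0.999, -0.003], [0.999, -0.039, -0.003], [-0.003, -0.003, -1.0]] 0.08678788566311164 [-0.1  0.3 -0.1]
```

View pics/c8.png

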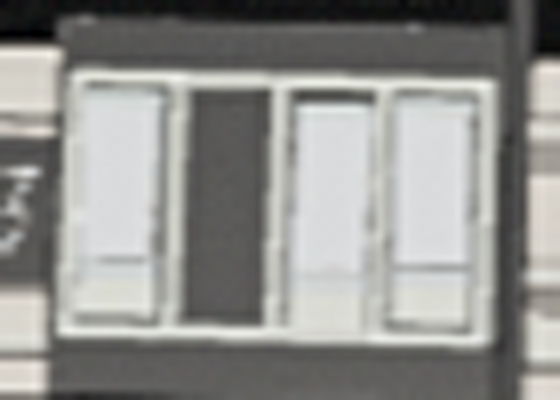

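View pics/s8.png

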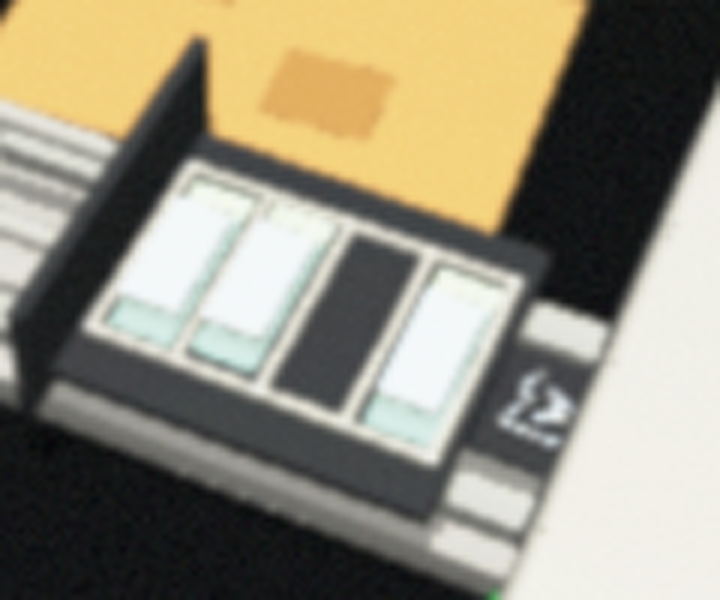

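Slide B in the third nest has been knocked towards -x. In the 8x crop its lid top is now at row 103 and its label end lies on the lower rib at row 332. Slides C and A are fine. I'll regrip B by its ends and set it back.

```bash
python3 -m crank '[87,45,22,0,0,0,0,87,45,22,0,0,0,0,87,45,22,0,0,0,0,87,45,22,0,0,0,0,87,45,22,0,0,0,0,87,37,15,20,0,0,0,87,0,0,30,0,0,0,87,0,0,0,0,0,0,87,0,0,0,0,0,0]'; python3 - <<'E'
from h import *
st();go(.6118,.0377,.0505,88.5)
E
```

```text
clock: 32.4
tool_pos: [0.6159, 0.0364, 0.099]
eef_rot: [0.717, 0.697, -0.0, -0.0]
contact_force: [0.6, -0.5, 0.7]
finger_gap: 0.0871
finger_force: 0.0
32.4 [0.6159 0.0364 0.099 ] R [[0.028, 1.0, -0.001], [1.0, -0.028, 0.0], [0.0, -0.001, -1.0]] 0.08707816418126992 [ 0.6 -0.5  0.7]
rz -0.1 shift mm x 1.2 y -4.1 z 48.5
```

```bash
python3 -m crank '[87,1.2,-4,15,0,0,0,87,0,0,15,0,0,0,87,0,0,12,0,0,0,87,0,0,5,0,0,0,87,0,0,0,0,0,0]'; python3 - <<'E'
from h import *
st();go(.6118,.0377,.0505,88.5)
E
python3 -m crank '[40,0,0,0,0,0,0,40,0,0,0,0,0,0,40,0,0,0,0,0,0,40,0,0,0,0,0,0,40,0,0,0,0,0,0,40,0,0,0,0,0,0,40,0,0,0,0,0,0]'
```

```text
clock: 32.9
tool_pos: [0.6116, 0.0365, 0.051]
eef_rot: [0.718, 0.696, -0.001, -0.001]
contact_force: [1.1, -0.0, 0.4]
finger_gap: 0.0868
finger_force: 0.0
32.9 [0.6116 0.0365 0.051 ] R [[0.03, 1.0, -0.002], [1.0, -0.03, -0.0], [-0.0, -0.002, -1.0]] 0.08682148363656043 [ 1.1 -0.   0.4]
rz -0.2 shift mm x 1.3 y 0.2 z 0.5
clock: 33.6
tool_pos: [0.6123, 0.0369, 0.0522]
eef_rot: [0.718, 0.697, 0.0, 0.0]
contact_force: [-1.1, -0.6, 0.5]
finger_gap: 0.0492
finger_force: 30.0
```

```bash
python3 -m crank '[40,0.8,0,-4,0,0,0,40,0,0,0,0,0,0,40,0,0,2,0,0,0,40,0,0,2,0,0,0,40,0,0,2,0,0,0,40,0,0,0,0,0,0]'; python3 -m crank '[87,0,0,0,0,0,0,87,0,0,0,0,0,0,87,0,0,0,0,0,0,87,0,0,0,0,0,0,87,0,0,-30,0,0,0,87,0,0,-40,0,0,0,87,-35,-18,-30,0,0,0,87,-40,-20,0,0,0,0,87,-40,-20,0,0,0,0,87,-40,-20,0,0,0,0,87,-40,-20,0,0,0,0,87,-40,-20,0,0,0,0]'; python3 - <<'E'
from m import *
f=np.array(eyes.grab_frame('top'));g=np.array(eyes.grab_frame('scene'))
a=cv2.resize(f[135:185,195:265,::-1],(560,400),interpolation=cv2.INTER_CUBIC);b=cv2.resize(g[195:260,220:310,::-1],(277,200),interpolation=cv2.INTER_CUBIC)
o=np.zeros((600,560,3),np.uint8);o[:400]=a;o[400:,:277]=b
cv2.imwrite('pics/c9.png',o)
E
```

```text
clock: 34.2
tool_pos: [0.6123, 0.0377, 0.0521]
eef_rot: [0.718, 0.697, -0.001, 0.001]
contact_force: [-4.3, -1.0, 14.7]
finger_gap: 0.0494
finger_force: 30.0
clock: 35.4
tool_pos: [0.4862, -0.1952, 0.15]
eef_rot: [0.717, 0.697, -0.0, 0.0]
contact_force: [0.7, 0.0, 0.4]
finger_gap: 0.0868
finger_force: 0.0
```

View pics/c9.png

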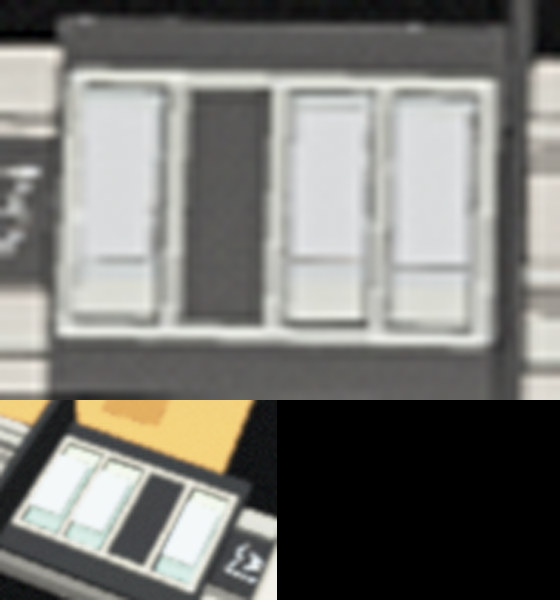

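All three slides now sit centred within their ribs (8x crop at (120,200), (328,200), (432,200)). Next is the carrier: preview stop, then home.

```bash
python3 -m crank '[87,0,0,0,0,0,8.5,87,0,0,0,0,0,8.5,87,0,0,0,0,0,8.5,87,0,0,0,0,0,8.5,87,0,0,0,0,0,8.5,87,0,0,0,0,0,8.5,87,0,0,0,0,0,8.5,87,0,0,0,0,0,8.5,87,0,0,0,0,0,8.5,87,0,0,0,0,0,8.5,87,0,0,0,0,0,5,87,0,0,0,0,0,0]';python3 - <<'E'
from h import *
st();go(.601,-.1131,.11,-1.6)
E
```

```text
clock: 36.7
tool_pos: [0.4876, -0.1931, 0.1499]
eef_rot: [1.0, -0.014, -0.0, -0.0]
contact_force: [-0.4, -0.2, -0.4]
finger_gap: 0.0871
finger_force: 0.0
36.7 [ 0.4876 -0.1931  0.1499] R [[1.0, -0.029, -0.0], [-0.029, -1.0, 0.0], [-0.0, 0.0, -1.0]] 0.08707058389933074 [-0.4 -0.2 -0.4]
rz -0.0 shift mm x 111.2 y -83.2 z 39.9
```

```bash
python3 -m crank '[87,40,-30,0,0,0,0,87,40,-30,0,0,0,0,87,31,-23,10,0,0,0,87,0,0,30,0,0,0,87,0,0,0,0,0,0,87,0,0,0,0,0,0]';python3 - <<'E'
from h import *
st();go(.601,-.1131,.0585,-1.6)
E
```

```text
clock: 37.3
tool_pos: [0.5998, -0.1145, 0.1095]
eef_rot: [1.0, -0.015, -0.001, 0.0]
contact_force: [0.5, 0.5, 0.5]
finger_gap: 0.0865
finger_force: 0.0
37.3 [ 0.5998 -0.1145  0.1095] R [[1.0, -0.029, -0.002], [-0.029, -1.0, -0.0], [-0.002, 0.0, -1.0]] 0.08653964969353806 [0.5 0.5 0.5]
rz -0.1 shift mm x 1.1 y -1.4 z 51.0
```

```bash
python3 -m crank '[87,1,-1,25,0,0,0,87,0,0,25,0,0,0,30,0,0,0,0,0,0,0,0,0,0,0,0,0,0,0,0,0,0,0,0,0,0,0,0,0,0,0,0,0,0,0,0,0,0,0,0,0,0,0,0,0,0,0,0,0,0,0,0,0,0,0,0,0,0,0,0,0,0,0,0,0,0]'; python3 -m crank '[0,0,0,0,0,0,0,0,0,0,0,0,0,0]'; python3 -m crank '[0,0,-4,0,0,0,0,0,0,-6,0,0,0,0,0,0,-8,0,0,0,0,0,0,-10,0,0,0,0,0,0,-10,0,0,0,0,0,0,-10,0,0,0,0,0,0,-10,0,0,0,0,0,0,-10,0,0,0,0,0,0,-10,0,0,0,0,0,0,-8,0,0,0,0,0,0,-7,0,0,0,0,0,0,-5,0,0,0,0]'; python3 -m crank '[0,0,-2,0,0,0,0,0,0,0,0,0,0,0,0,0,0,0,0,0,0]'
```

```text
clock: 38.4
tool_pos: [0.6018, -0.113, 0.06]
eef_rot: [1.0, -0.015, -0.0, -0.0]
contact_force: [-0.6, 0.6, 0.2]
finger_gap: 0.0228
finger_force: 0.0
clock: 38.6
tool_pos: [0.6017, -0.1135, 0.06]
eef_rot: [1.0, -0.015, -0.0, 0.0]
contact_force: [0.1, -1.6, 0.5]
finger_gap: 0.0117
finger_force: 30.0
clock: 39.8
tool_pos: [0.6047, -0.0136, 0.06]
eef_rot: [1.0, -0.015, 0.0, -0.001]
contact_force: [0.7, -0.4, -1.6]
finger_gap: 0.0118
finger_force: 30.0
clock: 40.1
tool_pos: [0.6047, -0.0129, 0.06]
eef_rot: [1.0, -0.015, -0.0, -0.0]
contact_force: [1.1, -1.4, -1.2]
finger_gap: 0.0117
finger_force: 30.0
```

```bash
python3 -m crank '[0,0,0,0,0,0,0,0,0,0,0,0,0,0,0,0,0,0,0,0,0,0,0,0,0,0,0,0,0,0,0,0,0,0,0,0,0,0,0,0,0,0,0,0,0,0,0,0,0,0,0,0,0,0,0,0,0,0,0,0,0,0,0,0,0,0,0,0,0,0,0,0,0,0,0,0,0]'; python3 -m crank '[0,0,0,0,0,0,0,0,0,0,0,0,0,0,0,0,0,0,0,0,0,0,0,0,0,0,0,0,0,0,-4,0,0,0,0,0,0,-6,0,0,0,0,0,0,-8,0,0,0,0,0,0,-10,0,0,0,0,0,0,-10,0,0,0,0,0,0,-10,0,0,0,0,0,0,-10,0,0,0,0,0,0,-10,0,0,0,0]'; python3 -m crank '[0,0,-8,0,0,0,0,0,0,-6,0,0,0,0,0,0,-6,0,0,0,0,0,0,-6,0,0,0,0,0,0,-5,0,0,0,0,0,0,-4,0,0,0,0,0,0,-3,0,0,0,0,0,0,-2,0,0,0,0,0,0,-2,0,0,0,0,0,0,0,0,0,0,0]'
```

```text
clock: 41.2
tool_pos: [0.6047, -0.0131, 0.06]
eef_rot: [1.0, -0.015, -0.0, 0.0]
contact_force: [0.5, -0.8, -2.0]
finger_gap: 0.0117
finger_force: 30.0
clock: 42.4
tool_pos: [0.6067, 0.0551, 0.0601]
eef_rot: [1.0, -0.015, -0.0, 0.001]
contact_force: [-0.8, -5.1, -0.7]
finger_gap: 0.0117
finger_force: 30.0
clock: 43.4
tool_pos: [0.6078, 0.0944, 0.06]
eef_rot: [1.0, -0.016, -0.001, 0.002]
contact_force: [-1.6, -8.1, 0.4]
finger_gap: 0.0119
finger_force: 30.0
```

```bash
python3 -m crank '[0,0,-2,0,0,0,0,0,0,-2,0,0,0,0,0,0,-1,0,0,0,0,0,0,0,0,0,0,0]'; python3 -m crank '[0,0,3,0,0,0,0,0,0,3,0,0,0,0,0,0,3,0,0,0,0,0,0,3,0,0,0,0,0,0,3,0,0,0,0,0,0,2,0,0,0,0,0,0,0,0,0,0,0]'
```

```text
clock: 43.8
tool_pos: [0.6079, 0.0957, 0.06]
eef_rot: [1.0, -0.017, -0.001, 0.004]
contact_force: [-2.1, -13.3, 2.2]
finger_gap: 0.012
finger_force: 30.1
clock: 44.5
tool_pos: [0.6076, 0.0864, 0.0601]
eef_rot: [1.0, -0.014, 0.0, -0.001]
contact_force: [-0.1, -0.7, -3.0]
finger_gap: 0.0119
finger_force: 30.0
```

```bash
python3 -m crank '[0,0,2,0,0,0,0,0,0,2,0,0,0,0,0,0,2,0,0,0,0,0,0,0,0,0,0,0]'
```

```text
clock: 44.9
tool_pos: [0.6076, 0.0856, 0.0601]
eef_rot: [1.0, -0.013, 0.001, -0.004]
contact_force: [0.4, 9.7, -6.3]
finger_gap: 0.0117
finger_force: 30.0
```

```bash
python3 -m crank '[0,0,-3,0,0,0,0,0,0,-2.5,0,0,0,0,0,0,0,0,0,0,0,0,0,0,0,0,0,0,0,0,0,0,0,0,0,0,0,0,0,0,0,0,0,0,0,0,0,0,0,0,0,0,0,0,0,0,0,0,0,0,0,0,0,0,0,0,0,0,0,0,0,0,0,0,0,0,0,0,0,0,0,0,0,0]';python3 -m crank '[0,0,0,0,0,0,0,0,0,0,0,0,0,0,0,0,0,0,0,0,0,0,0,0,0,0,0,0,0,0,0,0,0,0,0,0,0,0,0,0,0,0,0,0,0,0,0,0,0,0,0,0,0,0,0,0,0,0,0,0,0,0,0,0,0,0,0,0,0,0,0,0,0,0,0,0,0,0,0,0,0,0,0,0]'
```

```text
clock: 46.1
tool_pos: [0.6076, 0.0859, 0.0601]
eef_rot: [1.0, -0.014, 0.0, -0.001]
contact_force: [0.8, 5.5, -4.1]
finger_gap: 0.0122
finger_force: 30.0
clock: 47.3
tool_pos: [0.6076, 0.086, 0.0601]
eef_rot: [1.0, -0.014, 0.0, -0.001]
contact_force: [-0.1, 5.3, -4.1]
finger_gap: 0.0118
finger_force: 30.0
```

```bash
python3 -m crank '[0,0,-1.5,0,0,0,0,0,0,-1,0,0,0,0,0,0,0,0,0,0,0,0,0,0,0,0,0,0,0,0,0,0,0,0,0,0,0,0,0,0,0,0,0,0,0,0,0,0,0,0,0,0,0,0,0,0,0,0,0,0,0,0,0,0,0,0,0,0,0,0,0,0,0,0,0,0,0,0,0,0,0,0,0,0]';python3 -m crank '[0,0,0,0,0,0,0,0,0,0,0,0,0,0,0,0,0,0,0,0,0,0,0,0,0,0,0,0,0,0,0,0,0,0,0,0,0,0,0,0,0,0,0,0,0,0,0,0,0,0,0,0,0,0,0,0,0,0,0,0,0,0,0,0,0,0,0,0,0,0,0,0,0,0,0,0,0,0,0,0,0,0,0,0]'
```

```text
clock: 48.5
tool_pos: [0.6076, 0.0864, 0.06]
eef_rot: [1.0, -0.015, -0.0, 0.0]
contact_force: [-2.4, -1.5, -1.4]
finger_gap: 0.0119
finger_force: 30.0
clock: 49.7
tool_pos: [0.6076, 0.0866, 0.06]
eef_rot: [1.0, -0.015, -0.0, 0.0]
contact_force: [-2.6, -4.5, -0.5]
finger_gap: 0.0121
finger_force: 30.0
```

Locked, and the hold was over 2 s. Now I'll release the catch and draw the carrier out.

```bash
python3 -m crank '[0,0,-3,0,0,0,0,0,0,-3,0,0,0,0,0,0,-2,0,0,0,0,0,0,-2,0,0,0,0,0,0,-1,0,0,0,0,0,0,-1,0,0,0,0,0,0,-1,0,0,0,0,0,0,0,0,0,0,0]'; python3 -m crank '[0,0,5,0,0,0,0,0,0,7,0,0,0,0,0,0,8,0,0,0,0,0,0,8,0,0,0,0,0,0,8,0,0,0,0,0,0,8,0,0,0,0,0,0,0,0,0,0,0,0,0,0,0,0,0,0]'
```

```text
clock: 50.5
tool_pos: [0.6079, 0.0965, 0.06]
eef_rot: [1.0, -0.016, -0.001, 0.002]
contact_force: [-3.1, -9.1, 2.2]
finger_gap: 0.0118
finger_force: 30.0
clock: 51.3
tool_pos: [0.6067, 0.0549, 0.06]
eef_rot: [1.0, -0.015, -0.0, 0.0]
contact_force: [-2.8, -3.0, -0.9]
finger_gap: 0.0118
finger_force: 30.0
```

```bash
python3 -m crank '[0,0,10,0,0,0,0,0,0,15,0,0,0,0,0,0,15,0,0,0,0,0,0,16,0,0,0,0,0,0,18,0,0,0,0,0,0,18,0,0,0,0,0,0,18,0,0,0,0,0,0,18,0,0,0,0,0,0,15,0,0,0,0,0,0,12,0,0,0,0,0,0,8,0,0,0,0,0,0,4,0,0,0,0]';python3 -m crank '[0,0,1,0,0,0,0,0,0,0,0,0,0,0,0,0,0,0,0,0,0,0,0,0,0,0,0,0]'
```

```text
clock: 52.5
tool_pos: [0.6018, -0.1136, 0.0601]
eef_rot: [1.0, -0.015, 0.0, 0.001]
contact_force: [-2.0, 0.9, -3.8]
finger_gap: 0.0115
finger_force: 30.0
clock: 52.9
tool_pos: [0.6018, -0.1133, 0.0601]
eef_rot: [1.0, -0.015, 0.0, 0.001]
contact_force: [-1.2, -3.9, -3.7]
finger_gap: 0.0119
finger_force: 30.0
```

```bash
python3 -m crank '[87,0,0,0,0,0,0,87,0,0,0,0,0,0,87,0,0,0,0,0,0,87,0,0,0,0,0,0,87,0,0,-30,0,0,0,87,0,0,-40,0,0,0,87,0,0,-20,0,0,0,87,0,0,0,0,0,-8.5,87,0,0,0,0,0,-8.5,87,0,0,0,0,0,-8.5,87,0,0,0,0,0,-8.5,87,0,0,0,0,0,-8.5]'; python3 -m crank '[87,0,0,0,0,0,-8.5,87,0,0,0,0,0,-8.5,87,0,0,0,0,0,-8.5,87,0,0,0,0,0,-8.5,87,0,0,0,0,0,-8.5,87,0,0,0,0,0,-5,87,0,0,0,0,0,0]'; python3 - <<'E'
from h import *
st();go(.611,.0043,.1,88.5);go(.6137,.1064,.1,88.5)
print([(round(d['score'],2),np.round(ray('top',d['at'],.044),4).tolist()) for d in (eyes.grab_frame('top') is not None and eyes.place_of('slide1','top'))])
E
```

```text
clock: 54.1
tool_pos: [0.6021, -0.1117, 0.1504]
eef_rot: [0.936, 0.352, 0.0, 0.0]
contact_force: [0.2, -0.6, 0.1]
finger_gap: 0.0862
finger_force: 0.0
clock: 54.8
tool_pos: [0.602, -0.1119, 0.1502]
eef_rot: [0.718, 0.696, 0.0, -0.0]
contact_force: [0.2, -1.2, -0.2]
finger_gap: 0.0872
finger_force: 0.0
54.8 [ 0.602  -0.1119  0.1502] R [[0.03, 1.0, 0.001], [1.0, -0.03, 0.001], [0.001, 0.001, -1.0]] 0.08717864045187047 [ 0.2 -1.2 -0.2]
rz -0.2 shift mm x 116.4 y 6.0 z 50.2
rz -0.2 shift mm x 218.5 y 6.0 z 50.2
[(0.85, [0.3211, -0.1913, 0.044]), (0.79, [0.6126, 0.0047, 0.044]), (0.6, [0.6146, 0.0264, 0.044]), (0.51, [0.6095, 0.1157, 0.044]), (0.47, [0.2278, -0.2439, 0.044]), (0.46, [0.7568, -0.1036, 0.044])]
```

```bash
python3 -m crank '[87,40,2,0,0,0,0,87,40,2,0,0,0,0,87,36,2,10,0,0,0,87,0,0,30,0,0,0,87,0,0,10,0,0,0,87,0,0,0,0,0,0,87,0,0,0,0,0,0]'; python3 - <<'E'
from h import *
st();go(.611,.0043,.0505,88.5)
E
```

```text
clock: 55.6
tool_pos: [0.6118, 0.0025, 0.1005]
eef_rot: [0.718, 0.696, 0.0, 0.0]
contact_force: [0.2, 0.1, 1.0]
finger_gap: 0.0868
finger_force: 0.0
55.6 [0.6118 0.0025 0.1005] R [[0.032, 0.999, 0.001], [0.999, -0.032, -0.0], [-0.0, 0.001, -1.0]] 0.08679095067779388 [0.2 0.1 1. ]
rz -0.3 shift mm x 1.8 y -0.8 z 50.0
```

```bash
python3 -m crank '[87,1.8,-0.8,20,0,0,0,87,0,0,20,0,0,0,87,0,0,9,0,0,0,87,0,0,0,0,0,0,40,0,0,0,0,0,0,40,0,0,0,0,0,0,40,0,0,0,0,0,0,40,0,0,0,0,0,0,40,0,0,0,0,0,0,40,0,0,0,0,0,0,40,0,0,0,0,0,0]';python3 -m crank '[40,0,0,-20,0,0,0,40,0,0,-40,0,0,0,40,0,0,-40,0,0,0,40,-40,-12,0,0,0,8,40,-40,-18,0,0,0,8,40,-36,-24,0,0,0,8,40,0,0,0,0,0,8,40,0,0,0,0,0,8,40,0,0,0,0,0,8,40,0,0,0,0,0,8,40,0,0,0,0,0,8,40,0,0,0,0,0,8]';python3 - <<'E'
from h import *
print(st()['finger_force']);go(.5803,-.3445,.08,-5.6)
E
```

```text
clock: 56.7
tool_pos: [0.6106, 0.0055, 0.0513]
eef_rot: [0.718, 0.697, 0.0, 0.0]
contact_force: [0.5, -0.4, 2.1]
finger_gap: 0.0489
finger_force: 30.0
clock: 57.9
tool_pos: [0.5389, -0.0974, 0.151]
eef_rot: [0.99, 0.139, -0.0, -0.0]
contact_force: [-0.2, 0.3, -0.8]
finger_gap: 0.0493
finger_force: 30.0
57.9 [ 0.5389 -0.0974  0.151 ] R [[0.961, 0.275, -0.0], [0.275, -0.961, 0.0], [-0.0, -0.0, -1.0]] 0.04925599946169772 [-0.2  0.3 -0.8]
29.99122515320778
rz 21.6 shift mm x 65.3 y 241.9 z 71.0
```

```bash
python3 -m crank '[40,0,0,0,0,0,8,40,0,0,0,0,0,8,40,0,0,0,0,0,5.6,40,12,44,0,0,0,0,40,12,44,0,0,0,0,40,12,44,10,0,0,0,40,12,44,15,0,0,0,40,11,44,20,0,0,0,40,6,22,25,0,0,0,40,0,0,0,0,0,0,40,0,0,0,0,0,0]';python3 - <<'E'
from h import *
print(st()['finger_force']);go(.5803,-.3445,.0195,-5.6)
E
```

```text
clock: 59.0
tool_pos: [0.5809, -0.3439, 0.0801]
eef_rot: [0.999, -0.046, -0.001, -0.001]
contact_force: [0.4, 0.7, 0.1]
finger_gap: 0.0495
finger_force: 30.0
59.0 [ 0.5809 -0.3439  0.0801] R [[0.996, -0.093, -0.001], [-0.093, -0.996, 0.002], [-0.002, -0.002, -1.0]] 0.0494782876452455 [0.4 0.7 0.1]
30.00018686056137
rz 0.3 shift mm x -0.5 y 0.7 z 60.6
```

```bash
python3 -m crank '[40,-0.5,0.7,20,0,0,0,40,0,0,20,0,0,0,40,0,0,12,0,0,0,40,0,0,5,0,0,0,40,0,0,2,0,0,0,40,0,0,1,0,0,0,40,0,0,0,0,0,0]'; python3 -m crank '[40,0,0,0.7,0,0,0,40,0,0,0,0,0,0]'
```

```text
clock: 59.7
tool_pos: [0.5815, -0.3453, 0.022]
eef_rot: [0.999, -0.046, 0.001, 0.0]
contact_force: [-0.9, -0.3, -0.1]
finger_gap: 0.0493
finger_force: 30.0
clock: 59.9
tool_pos: [0.581, -0.3453, 0.0208]
eef_rot: [0.999, -0.046, 0.0, 0.0]
contact_force: [-0.5, 0.0, -0.1]
finger_gap: 0.0493
finger_force: 30.0
```

```bash
python3 -m crank '[40,0,0,1.2,0,0,0,40,0,0,0,0,0,0,40,0,0,0,0,0,0]'; python3 -m crank '[87,0,0,0,0,0,0,87,0,0,0,0,0,0,87,0,0,0,0,0,0,87,0,0,0,0,0,0,87,0,0,-20,0,0,0,87,0,0,-45,0,0,0,87,0,0,-45,0,0,0,87,0,0,-20,0,0,0,87,0,-40,0,0,0,-8,87,0,-40,0,0,0,-8,87,0,-40,0,0,0,-8,87,0,-40,0,0,0,-8]';python3 -m crank '[87,0,-40,0,0,0,-8.5,87,0,-30,0,0,0,-8.5,87,0,0,0,0,0,-8.5,87,0,0,0,0,0,-8.5,87,0,0,0,0,0,-8.5,87,0,0,0,0,0,-8.5,87,0,0,0,0,0,-8.5,87,0,0,0,0,0,-2.5,87,0,0,0,0,0,0]';python3 - <<'E'
from h import *
st();go(.6123,.0375,.1,88.5)
E
```

```text
clock: 60.2
tool_pos: [0.581, -0.3453, 0.0193]
eef_rot: [0.999, -0.046, 0.0, 0.0]
contact_force: [0.3, -1.0, -0.4]
finger_gap: 0.0496
finger_force: 30.0
clock: 61.4
tool_pos: [0.5626, -0.1861, 0.1494]
eef_rot: [0.972, 0.234, 0.001, 0.0]
contact_force: [0.4, -0.1, 1.0]
finger_gap: 0.0869
finger_force: 0.0
clock: 62.3
tool_pos: [0.527, -0.128, 0.1491]
eef_rot: [0.715, 0.699, 0.0, -0.0]
contact_force: [0.2, -0.2, -0.7]
finger_gap: 0.0876
finger_force: 0.0
62.3 [ 0.527  -0.128   0.1491] R [[0.023, 1.0, 0.0], [1.0, -0.023, 0.0], [0.0, 0.0, -1.0]] 0.08763333022587728 [ 0.2 -0.2 -0.7]
rz 0.2 shift mm x 167.7 y 80.9 z 49.1
```

```bash
python3 -m crank '[87,42,20,0,0,0,0,87,42,20,0,0,0,0,87,42,20,0,0,0,0,87,41.7,21,0,0,0,0,87,0,0,25,0,0,0,87,0,0,23,0,0,0,87,0,0,0,0,0,0,87,0,0,0,0,0,0]'; python3 - <<'E'
from m import *
st();go(.6123,.0375,.0505,88.5)
f=np.array(eyes.grab_frame('top'));slides(f,.014,(350,155,440,245),175,20)
E
```

```text
clock: 63.1
tool_pos: [0.6119, 0.0378, 0.1013]
eef_rot: [0.715, 0.699, -0.0, -0.0]
contact_force: [-0.1, -0.5, 0.5]
finger_gap: 0.0869
finger_force: 0.0
63.1 [0.6119 0.0378 0.1013] R [[0.023, 1.0, -0.0], [1.0, -0.023, -0.0], [-0.0, -0.0, -1.0]] 0.08694181421543078 [-0.1 -0.5  0.5]
rz 0.2 shift mm x -0.3 y 0.4 z 50.8
[ 0.5818 -0.3081] yaw -3.2 [0.026  0.0117] chamber(+x) [ 0.5868 -0.3084]
[ 0.5804 -0.3476] yaw 86.6 [0.0248 0.052 ] chamber(+x) [ 0.5807 -0.3426]
```

```bash
python3 -m crank '[87,-0.3,0.4,20,0,0,0,87,0,0,20,0,0,0,87,0,0,10,0,0,0,87,0,0,0,0,0,0,40,0,0,0,0,0,0,40,0,0,0,0,0,0,40,0,0,0,0,0,0,40,0,0,0,0,0,0,40,0,0,0,0,0,0,40,0,0,0,0,0,0,40,0,0,0,0,0,0]';python3 -m crank '[40,0,0,-20,0,0,0,40,0,0,-40,0,0,0,40,0,0,-40,0,0,0,40,-40,-20,0,0,0,8,40,-40,-20,0,0,0,8,40,-36,-24,0,0,0,8,40,0,0,0,0,0,8,40,0,0,0,0,0,8,40,0,0,0,0,0,8,40,0,0,0,0,0,8,40,0,0,0,0,0,8,40,0,0,0,0,0,8]';python3 - <<'E'
from h import *
print(st()['finger_force']);go(.5156,-.3382,.08,-5.6)
E
```

```text
clock: 64.25
tool_pos: [0.6124, 0.0376, 0.0514]
eef_rot: [0.715, 0.699, 0.0, 0.0]
contact_force: [0.1, 0.7, 1.8]
finger_gap: 0.0495
finger_force: 30.0
clock: 65.45
tool_pos: [0.5314, -0.0653, 0.1511]
eef_rot: [0.99, 0.142, -0.0, -0.0]
contact_force: [-0.0, 0.0, 0.1]
finger_gap: 0.0493
finger_force: 30.0
65.45 [ 0.5314 -0.0653  0.1511] R [[0.959, 0.282, -0.0], [0.282, -0.959, 0.0], [-0.0, -0.0, -1.0]] 0.049267224819504477 [-0.   0.   0.1]
29.991188943386078
rz 22.0 shift mm x 10.9 y 273.2 z 71.1
```

```bash
python3 -m crank '[40,0,0,0,0,0,8,40,0,0,0,0,0,8,40,0,0,0,0,0,6,40,2,45,0,0,0,0,40,2,45,0,0,0,0,40,2,45,0,0,0,0,40,2,45,10,0,0,0,40,2,45,15,0,0,0,40,1,45,20,0,0,0,40,0,3,25,0,0,0,40,0,0,0,0,0,0,40,0,0,0,0,0,0]';python3 - <<'E'
from h import *
print(st()['finger_force']);go(.5156,-.3382,.0193,-5.6)
E
```

```text
clock: 66.65
tool_pos: [0.5176, -0.3368, 0.0811]
eef_rot: [0.999, -0.046, -0.0, -0.001]
contact_force: [0.6, -0.0, -0.2]
finger_gap: 0.0492
finger_force: 30.0
66.65 [ 0.5176 -0.3368  0.0811] R [[0.996, -0.091, -0.0], [-0.091, -0.996, 0.002], [-0.001, -0.002, -1.0]] 0.0492346632084544 [ 0.6 -0.  -0.2]
30.000216364860535
rz 0.4 shift mm x -1.8 y 1.6 z 61.8
```

```bash
python3 -m crank '[40,-1.8,1.6,20,0,0,0,40,0,0,20,0,0,0,40,0,0,13,0,0,0,40,0,0,5,0,0,0,40,0,0,2,0,0,0,40,0,0,1.5,0,0,0,40,0,0,0,0,0,0,40,0,0,0,0,0,0]'; python3 -m crank '[40,0,0,0.5,0,0,0,40,0,0,0,0,0,0,87,0,0,0,0,0,0,87,0,0,0,0,0,0,87,0,0,0,0,0,0,87,0,0,0,0,0,0,87,0,0,-20,0,0,0,87,0,0,-45,0,0,0,87,0,0,-45,0,0,0,87,0,0,-20,0,0,0,87,0,-40,0,0,0,-8,87,0,-40,0,0,0,-8]';python3 -m crank '[87,0,-40,0,0,0,-8.5,87,0,-40,0,0,0,-8.5,87,0,-40,0,0,0,-8.5,87,0,-40,0,0,0,-8.5,87,0,-30,0,0,0,-8.5,87,0,-20,0,0,0,-8.5,87,0,0,0,0,0,-8.5,87,0,0,0,0,0,-8.5,87,0,0,0,0,0,-8.5,87,0,0,0,0,0,-1,87,0,0,0,0,0,0]';python3 - <<'E'
from h import *
st();go(.6137,.1064,.1,88.5)
E
```

```text
clock: 67.45
tool_pos: [0.5158, -0.3399, 0.0203]
eef_rot: [0.999, -0.046, 0.001, 0.0]
contact_force: [0.3, -0.4, -0.5]
finger_gap: 0.0495
finger_force: 30.0
clock: 68.65
tool_pos: [0.518, -0.2602, 0.1504]
eef_rot: [0.996, 0.095, 0.001, 0.001]
contact_force: [0.3, 1.6, -0.7]
finger_gap: 0.0868
finger_force: 0.0
clock: 69.75
tool_pos: [0.4173, -0.0819, 0.1492]
eef_rot: [0.719, 0.695, 0.0, 0.0]
contact_force: [0.9, -0.6, -0.1]
finger_gap: 0.0869
finger_force: 0.0
69.75 [ 0.4173 -0.0819  0.1492] R [[0.034, 0.999, 0.0], [0.999, -0.034, -0.0], [-0.0, 0.0, -1.0]] 0.08694472724112023 [ 0.9 -0.6 -0.1]
rz -0.5 shift mm x 193.4 y 191.4 z 49.2
```

```bash
python3 -m crank '[87,32,32,0,0,0,0,87,32,32,0,0,0,0,87,32,32,0,0,0,0,87,32,32,0,0,0,0,87,32,32,0,0,0,0,87,33,31,0,0,0,0,87,0,0,25,0,0,0,87,0,0,23,0,0,-0.5,87,0,0,0,0,0,0,87,0,0,0,0,0,0]'; python3 - <<'E'
from m import *
st();go(.6137,.1064,.0505,88.5)
f=np.array(eyes.grab_frame('top'));slides(f,.014,(350,155,440,245),175,20)
E
```

```text
clock: 70.75
tool_pos: [0.6142, 0.1051, 0.1012]
eef_rot: [0.716, 0.699, -0.0, -0.0]
contact_force: [-0.3, -0.2, 1.0]
finger_gap: 0.0869
finger_force: 0.0
70.75 [0.6142 0.1051 0.1012] R [[0.024, 1.0, -0.001], [1.0, -0.024, -0.0], [-0.0, -0.001, -1.0]] 0.08691685012564128 [-0.3 -0.2  1. ]
rz 0.1 shift mm x 1.3 y -0.5 z 50.7
[ 0.5818 -0.3079] yaw -3.2 [0.026  0.0122] chamber(+x) [ 0.5868 -0.3082]
[ 0.5804 -0.3476] yaw 86.6 [0.0248 0.052 ] chamber(+x) [ 0.5807 -0.3426]
[ 0.5186 -0.303 ] yaw -7.3 [0.0251 0.0125] chamber(+x) [ 0.5236 -0.3036]
[ 0.516  -0.3425] yaw 84.5 [0.0248 0.0529] chamber(+x) [ 0.5165 -0.3375]
```

```bash
python3 -m crank '[87,1.3,-0.5,20,0,0,0,87,0,0,20,0,0,0,87,0,0,10,0,0,0,87,0,0,0,0,0,0,40,0,0,0,0,0,0,40,0,0,0,0,0,0,40,0,0,0,0,0,0,40,0,0,0,0,0,0,40,0,0,0,0,0,0,40,0,0,0,0,0,0,40,0,0,0,0,0,0]';python3 -m crank '[40,0,0,-20,0,0,0,40,0,0,-40,0,0,0,40,0,0,-40,0,0,0,40,-40,-20,0,0,0,8,40,-40,-20,0,0,0,8,40,-36,-24,0,0,0,8,40,0,0,0,0,0,8,40,0,0,0,0,0,8,40,0,0,0,0,0,8,40,0,0,0,0,0,8,40,0,0,0,0,0,8,40,0,0,0,0,0,8]';python3 - <<'E'
from h import *
print(st()['finger_force']);go(.4509,-.3319,.08,-5.6)
E
```

```text
clock: 71.9
tool_pos: [0.6139, 0.1064, 0.0513]
eef_rot: [0.715, 0.699, 0.0, 0.0]
contact_force: [-1.1, -0.9, 1.7]
finger_gap: 0.0492
finger_force: 30.0
clock: 73.1
tool_pos: [0.5329, 0.0035, 0.1512]
eef_rot: [0.99, 0.143, -0.0, 0.0]
contact_force: [-0.3, -0.7, 0.3]
finger_gap: 0.0495
finger_force: 30.0
73.1 [0.5329 0.0035 0.1512] R [[0.959, 0.282, -0.0], [0.282, -0.959, -0.0], [-0.0, 0.0, -1.0]] 0.049534054694316806 [-0.3 -0.7  0.3]
29.991240352392197
rz 22.0 shift mm x -48.9 y 341.8 z 71.2
```

```bash
python3 -m crank '[40,0,0,0,0,0,8,40,0,0,0,0,0,8,40,0,0,0,0,0,6,40,-6,43,0,0,0,0,40,-6,43,0,0,0,0,40,-6,43,0,0,0,0,40,-6,43,0,0,0,0,40,-6,43,0,0,0,0,40,-6,43,10,0,0,0,40,-6,43,15,0,0,0,40,-7,41,20,0,0,0,40,0,0,25,0,0,0]';python3 -m crank '[40,0,0,0,0,0,0,40,0,0,0,0,0,0]';python3 - <<'E'
from h import *
print(st()['finger_force']);go(.4509,-.3319,.0193,-5.6)
E
```

```text
clock: 74.3
tool_pos: [0.4502, -0.3404, 0.081]
eef_rot: [0.999, -0.051, 0.0, 0.003]
contact_force: [-0.7, -0.2, -0.8]
finger_gap: 0.0494
finger_force: 30.0
clock: 74.5
tool_pos: [0.4531, -0.3314, 0.0812]
eef_rot: [0.999, -0.045, -0.0, -0.001]
contact_force: [0.3, 0.1, -0.1]
finger_gap: 0.0493
finger_force: 30.0
74.5 [ 0.4531 -0.3314  0.0812] R [[0.996, -0.091, -0.0], [-0.091, -0.996, 0.001], [-0.0, -0.001, -1.0]] 0.049312308033378695 [ 0.3  0.1 -0.1]
30.000067055225372
rz 0.4 shift mm x -2.1 y 0.7 z 61.9
```

```bash
python3 -m crank '[40,-2,0.7,20,0,0,0,40,0,0,20,0,0,0,40,0,0,13,0,0,0,40,0,0,5,0,0,0,40,0,0,2,0,0,0,40,0,0,1.5,0,0,0,40,0,0,0,0,0,0,40,0,0,0,0,0,0]'; python3 -m crank '[40,0,0,0.5,0,0,0,40,0,0,0,0,0,0,87,0,0,0,0,0,0,87,0,0,0,0,0,0,87,0,0,0,0,0,0,87,0,0,0,0,0,0,87,0,0,-20,0,0,0,87,0,0,-45,0,0,0,87,0,0,-40,0,0,-3.6,87,0,0,-10,0,0,0,87,20,-40,0,0,0,0,87,20,-40,0,0,0,0]';python3 - <<'E'
from h import *
st();go(.6018,-.1133,.11,-1.6)
E
```

```text
clock: 75.3
tool_pos: [0.451, -0.3334, 0.0203]
eef_rot: [0.999, -0.046, 0.001, 0.0]
contact_force: [-0.2, -0.5, -0.1]
finger_gap: 0.0493
finger_force: 30.0
clock: 76.5
tool_pos: [0.4927, -0.2551, 0.1345]
eef_rot: [1.0, -0.017, 0.0, 0.001]
contact_force: [2.1, 0.7, -0.1]
finger_gap: 0.0871
finger_force: 0.0
76.5 [ 0.4927 -0.2551  0.1345] R [[0.999, -0.035, 0.001], [-0.035, -0.999, -0.001], [0.001, 0.001, -1.0]] 0.08708825454516386 [ 2.1  0.7 -0.1]
rz -0.4 shift mm x 105.1 y -144.8 z 24.5
```

```bash
python3 -m crank '[87,25,-36,0,0,0,-0.4,87,25,-36,0,0,0,0,87,25,-36,0,0,0,0,87,28,-34,0,0,0,0,87,0,0,20,0,0,0,87,0,0,0,0,0,0,87,0,0,0,0,0,0]';python3 - <<'E'
from h import *
st();go(.6018,-.1133,.06,-1.6)
f=np.array(eyes.grab_frame('top'))[150:250,340:450,::-1]
cv2.imwrite('pics/c10.png',cv2.resize(f,None,fx=6,fy=6,interpolation=cv2.INTER_CUBIC))
E
```

```text
clock: 77.2
tool_pos: [0.5982, -0.1159, 0.1133]
eef_rot: [1.0, -0.012, -0.001, 0.0]
contact_force: [0.7, -0.0, 0.9]
finger_gap: 0.0873
finger_force: 0.0
77.2 [ 0.5982 -0.1159  0.1133] R [[1.0, -0.024, -0.003], [-0.024, -1.0, -0.0], [-0.003, 0.001, -1.0]] 0.0873415307550561 [ 0.7 -0.   0.9]
rz 0.2 shift mm x 3.5 y -2.7 z 53.3
```

View pics/c10.png

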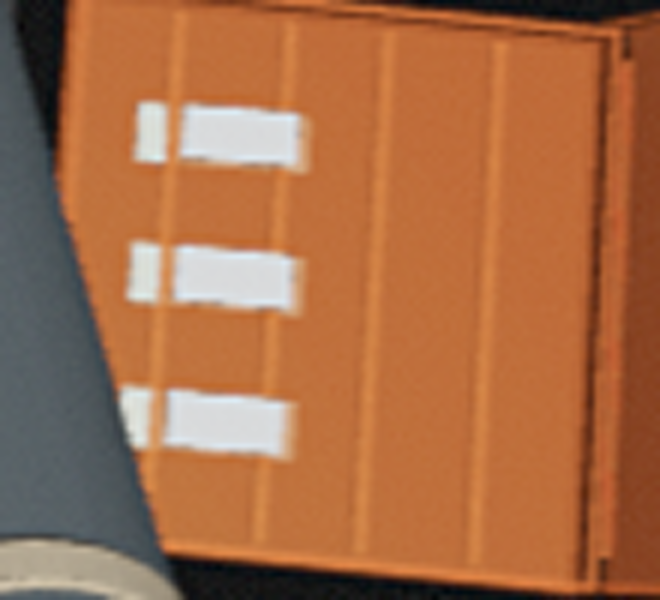

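All three slides lie across the two rails of the +y lane (6x crop at (220,130), (215,270), (210,420)). Now I'll push the empty carrier home.

```bash
python3 -m crank '[87,3.5,-2.5,25,0,0,0,87,0,0,28,0,0,0,30,0,0,0,0,0,0,0,0,0,0,0,0,0,0,0,0,0,0,0,0,0,0,0,0,0,0,0,0,0,0,0,0,0,0,0,0,0,0,0,0,0,0,0,0,0,0,0,0,0,0,0,0,0,0,0,0,0,0,0,0,0,0,0,0,0,0,0,0,0]'; python3 -m crank '[0,0,0,0,0,0,0,0,0,-5,0,0,0,0,0,0,-12,0,0,0,0,0,0,-15,0,0,0,0,0,0,-15,0,0,0,0,0,0,-15,0,0,0,0,0,0,-15,0,0,0,0,0,0,-15,0,0,0,0,0,0,-15,0,0,0,0,0,0,-15,0,0,0,0,0,0,-15,0,0,0,0,0,0,-15,0,0,0,0]'; python3 -m crank '[0,0,-13,0,0,0,0,0,0,-10,0,0,0,0,0,0,-8,0,0,0,0,0,0,-6,0,0,0,0,0,0,-5,0,0,0,0,0,0,-4,0,0,0,0,0,0,-3,0,0,0,0,0,0,-3,0,0,0,0,0,0,-2,0,0,0,0,0,0,-2,0,0,0,0,0,0,0,0,0,0,0]'
```

```text
clock: 78.45
tool_pos: [0.603, -0.1125, 0.0611]
eef_rot: [1.0, -0.011, -0.0, 0.0]
contact_force: [0.4, -0.1, -0.3]
finger_gap: 0.015
finger_force: 0.0
clock: 79.65
tool_pos: [0.6074, 0.0409, 0.0612]
eef_rot: [1.0, -0.011, 0.001, -0.0]
contact_force: [4.4, -2.2, -4.2]
finger_gap: 0.0118
finger_force: 30.0
clock: 80.75
tool_pos: [0.6089, 0.0932, 0.0612]
eef_rot: [1.0, -0.012, 0.001, 0.002]
contact_force: [5.8, -7.5, -2.4]
finger_gap: 0.0116
finger_force: 30.0
```

```bash
python3 -m crank '[0,0,-2,0,0,0,0,0,0,-2,0,0,0,0,0,0,-2,0,0,0,0,0,0,-1,0,0,0,0,0,0,0,0,0,0,0]'; python3 -m crank '[0,0,3,0,0,0,0,0,0,3,0,0,0,0,0,0,3,0,0,0,0,0,0,3,0,0,0,0,0,0,3,0,0,0,0,0,0,3,0,0,0,0,0,0,0,0,0,0,0]'; python3 -m crank '[0,0,2,0,0,0,0,0,0,2,0,0,0,0,0,0,0,0,0,0,0]'
```

```text
clock: 81.25
tool_pos: [0.6089, 0.0957, 0.0612]
eef_rot: [1.0, -0.013, 0.0, 0.005]
contact_force: [4.0, -14.0, 0.5]
finger_gap: 0.012
finger_force: 30.0
clock: 81.95
tool_pos: [0.6086, 0.0863, 0.0612]
eef_rot: [1.0, -0.011, 0.002, -0.001]
contact_force: [6.3, -1.1, -6.1]
finger_gap: 0.0119
finger_force: 30.0
clock: 82.25
tool_pos: [0.6087, 0.0859, 0.0613]
eef_rot: [1.0, -0.01, 0.002, -0.003]
contact_force: [6.5, 4.9, -6.6]
finger_gap: 0.0119
finger_force: 30.0
```

```bash
python3 -m crank '[0,0,-2,0,0,0,0,87,0,0,0,0,0,0,87,0,0,0,0,0,0,87,0,0,0,0,0,0,87,0,0,0,0,0,0,87,0,0,-30,0,0,0,87,0,0,-40,0,0,0,87,0,0,-40,0,0,0,87,0,40,-20,0,0,0,87,-40,20,0,0,0,0,87,-40,20,0,0,0,0,87,-30,20,0,0,0,0]'; python3 -m crank '[87,-20,0,0,0,0,0,87,0,0,0,0,0,0,87,0,0,0,0,0,0]';python3 - <<'E'
from m import *
st()
f=np.array(eyes.grab_frame('top'))
print([(round(d['score'],2),np.round(ray('top',d['at'],.065),4).tolist()) for d in eyes.place_of('handle','top')])
slides(f,.014,(350,155,440,245),175,20)
cv2.imwrite('pics/c11.png',cv2.resize(f[100:260,170:450,::-1],(784,448),interpolation=cv2.INTER_CUBIC))
E
```

```text
clock: 83.45
tool_pos: [0.4925, -0.0157, 0.1911]
eef_rot: [1.0, -0.011, -0.001, 0.0]
contact_force: [-0.2, -1.1, 0.9]
finger_gap: 0.0856
finger_force: 0.0
clock: 83.75
tool_pos: [0.4757, -0.0143, 0.1917]
eef_rot: [1.0, -0.011, 0.001, 0.0]
contact_force: [0.4, 0.0, 0.1]
finger_gap: 0.087
finger_force: 0.0
83.75 [ 0.4757 -0.0143  0.1917] R [[1.0, -0.022, 0.002], [-0.022, -1.0, -0.0], [0.002, 0.0, -1.0]] 0.08696720625715043 [0.4 0.  0.1]
[(0.77, [0.6059, 0.0872, 0.065]), (0.48, [0.711, -0.1991, 0.065])]
[ 0.5818 -0.3081] yaw -3.2 [0.026  0.0118] chamber(+x) [ 0.5868 -0.3084]
[ 0.5804 -0.3476] yaw 86.6 [0.0248 0.052 ] chamber(+x) [ 0.5807 -0.3426]
[ 0.5186 -0.303 ] yaw -7.3 [0.0251 0.0125] chamber(+x) [ 0.5236 -0.3036]
[ 0.516  -0.3423] yaw 84.4 [0.0248 0.0532] chamber(+x) [ 0.5165 -0.3373]
[ 0.4542 -0.2961] yaw -7.1 [0.0251 0.0128] chamber(+x) [ 0.4591 -0.2967]
[ 0.4513 -0.3358] yaw 84.9 [0.0247 0.0522] chamber(+x) [ 0.4518 -0.3308]
```

View pics/c11.png

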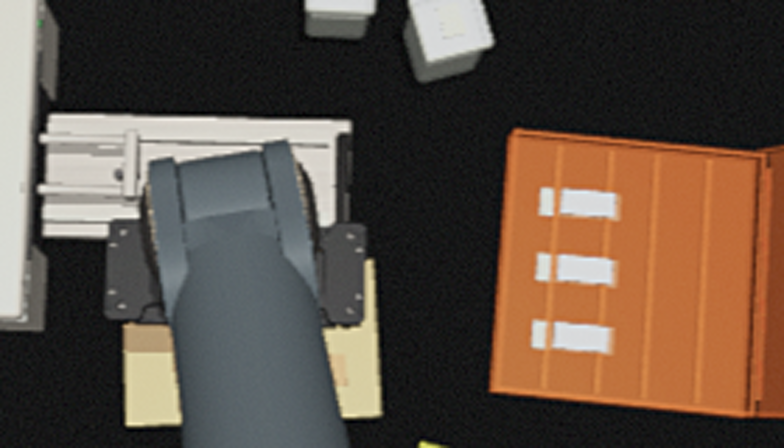

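The handle is back at the home position (crop (130,165)), the three slides lie across the tray rails (crop x about 580, y 203/270/337), the robot is clear, and the jars are where they were.

```bash
python3 -c "
from station import robot
print(robot.sign_off())"
```

```text
the job is handed in; nothing more can be done
None
```

I ran the whole job and handed it in at about 84 s with no verdict returned: the three slides went through the preview and scan stops, now lie flat across the amber tray's rails, and the empty carrier is locked home.

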